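# Turn the milled plates over in the machine vise

## Task

The plates in the vise have had their bright top faces milled. Loosen the vise with the T-handled key, turn every plate over and lay it back flat on the parallels between the jaws with its black unmilled face up, then tighten the vise on them all with the key and stand the key back in its blue block. Leave the other things on the bench where they are.

Things in the scene. Friction and masses are not known exactly. Their poses are not given: they have to be found in the camera images.
- vise: grey machine vise, bolted down; origin on the bench below the slot's middle. x points from the fixed jaw squarely to the moving jaw (roughly to the robot's left), y along the jaws, z up. It covers x -85 to +105 mm and y -130 to +130 mm. Its jaws are 210 mm long, their tops 54 mm above the bench nothing higher but the screw, by 1 mm. Abreast of the slot's middle the bench is clear for 150 mm beyond both jaws
- vise_slot (a point): middle of the slot between the jaws: 44 mm above the bench, 28 mm from the fixed jaw's face, axes as the vise. It is level with the tops of two parallels (bars 6 mm thick along the slot at x = -20 and +18 mm) on which plates lie 6 mm proud of the jaws, centres 8 mm above this point. Slot floor 20 mm below. Slot width 56 mm when clamped, 62.4 mm when open
- screw_socket (a point): the vise's clamp screw: bronze bush with a dark square socket (15 mm wide, 17 mm deep, upright) in the top of the moving jaw, at x = 60 mm in the vise when clamped. This point is the centre of the socket's mouth, 55 mm above the bench; it turns with the screw, x and y square to the socket's sides, z up
- screw (a joint): angle of the clamp screw, rad: about 0 clamped on plates (a little below 0 if turned hard), 1.2 at its loose stop. Anticlockwise seen from above loosens and is positive. Stiff (0.2 N m), stays where left unless overtightened; moves the jaw 6 mm per rad and squares the plates up. It comes up hard at about 0; 0.4 to 0.6 N m is properly tight
- key_grip (a point): T-handled key, dark steel, 94 mm tall, 0.22 kg; this point is the middle of its crossbar (80 mm long in x, 12 mm wide in y, 16 mm tall, flat sides); z up along the stem. The 11 mm stem runs down to a 28 mm collar, underside 70 mm below this point, then a 14 mm square drive (sides along x and y, tapered tip) 16 mm more. The collar rests on the mouth when the drive is fully in
- key_shoulder (a point): point on the key's axis at the underside of its collar, 70 mm below the crossbar's middle; axes as the key
- key_block_mouth (a point): the key's block, blue, 54 x 54 x 34 mm, fixed to the bench, with a square hole (15.5 mm wide, 22 mm deep) in its top. This point is the centre of the hole's mouth, 34 mm above the bench; x and y square to the hole's sides, z up. The key starts standing in it on its collar
- plate_a_mid (a point): plate a: steel plate, 56 (x) x 40 (y) x 16 mm (z), 0.28 kg; this point is its centre. Its z comes out of the bright milled face; the face on -z is black scale. Starts clamped across its 56 mm in the vise, bright face up, with 25 mm or more free beyond each end of its y, down to the slot's floor. Balances when stood on a 40 x 16 mm edge. Two or three of the plates a, b, c are present
- plate_b_mid (a point): plate b: steel plate, 56 (x) x 40 (y) x 16 mm (z), 0.28 kg; this point is its centre. Its z comes out of the bright milled face; the face on -z is black scale. Starts clamped across its 56 mm in the vise, bright face up, with 25 mm or more free beyond each end of its y, down to the slot's floor. Balances when stood on a 40 x 16 mm edge. Two or three of the plates a, b, c are present
- plate_c_mid (a point): plate c: steel plate, 56 (x) x 40 (y) x 16 mm (z), 0.28 kg; this point is its centre. Its z comes out of the bright milled face; the face on -z is black scale. Starts clamped across its 56 mm in the vise, bright face up, with 25 mm or more free beyond each end of its y, down to the slot's floor. Balances when stood on a 40 x 16 mm edge. Two or three of the plates a, b, c are present
- jaw: the moving jaw of the vise, axes as the vise; its origin is at the vise's origin when clamped on plates and up to 6.4 mm from it in the vise's +x when loosened; moved by the screw only
- toolholder_mid (a point): a bystander: black quick-change tool holder, 62 x 40 x 34 mm plus screws to 49 mm, at its centre
- chuck_jaw_mid (a point): a bystander: stepped steel chuck jaw, 66 x 20 x 36 mm, near its centre
- brush_at (a point): a bystander: chip brush 170 mm long, at its middle underside
- spanner_at (a point): a bystander: spanner 170 mm long, at its middle underside
- oiler_at (a point): a bystander: yellow oil bottle with a red cap, 52 mm across, 125 mm tall, at the centre of its foot
There are look-alikes about, which are no part of the job. What is meant by the part that bears key_block_mouth is not purple, turquoise or white, and is the smaller of those in its own colour.

How it is judged:
On the way, in this order (a step that is already met when the one before it is completed fails the run):
1. the vise is loosened with the key in its screw (value of joint screw above 0.9 rad and horizontal distance between key_shoulder and screw_socket below 0.006 m and distance between key_shoulder and screw_socket below 0.01 m), for 0.1 s.
2. every plate lies on the parallels between the open jaws, black face up (angle between each of plate_a_mid, plate_b_mid, plate_c_mid's own z axis and vertical above 3 rad and z of plate_a_mid in the frame of vise_slot between 0.004 and 0.012 m and y of plate_a_mid in the frame of vise_slot between -0.105 and 0.105 m and x of plate_a_mid in the frame of vise_slot between -0.012 and 0.012 m and z of plate_b_mid in the frame of vise_slot between 0.004 and 0.012 m and y of plate_b_mid in the frame of vise_slot between -0.105 and 0.105 m and x of plate_b_mid in the frame of vise_slot between -0.012 and 0.012 m and z of plate_c_mid in the frame of vise_slot between 0.004 and 0.012 m and y of plate_c_mid in the frame of vise_slot between -0.105 and 0.105 m and x of plate_c_mid in the frame of vise_slot between -0.012 and 0.012 m and value of joint screw above 0.8 rad), for 0.2 s.
3. the vise is tightened with the key in its screw (value of joint screw below 0.1 rad and x of jaw in the frame of vise below 0.0015 m and horizontal distance between key_shoulder and screw_socket below 0.006 m and distance between key_shoulder and screw_socket below 0.01 m), for 0.1 s.
At the end, for the whole second after the job is handed in: each plate lies black face up (8 deg), centre 4-12 mm over the parallels' tops, within 105 mm of mid-slot, square to the jaws (3.4 deg), pressed by the jaw (over 1 N); screw under 0.1 rad, jaw under 1.5 mm; key upright (7 deg) in its block, collar within 6 mm of the mouth (angle between each of plate_a_mid, plate_b_mid, plate_c_mid's own z axis and vertical above 3 rad and z of plate_a_mid in the frame of vise_slot between 0.004 and 0.012 m and y of plate_a_mid in the frame of vise_slot between -0.105 and 0.105 m and x of plate_a_mid in the frame of vise_slot between -0.012 and 0.012 m and contact force between jaw and plate_a above 1 N and angle between the x axis of each of plate_a_mid, plate_b_mid, plate_c_mid and the x axis of vise_slot, either way round below 0.06 rad and z of plate_b_mid in the frame of vise_slot between 0.004 and 0.012 m and y of plate_b_mid in the frame of vise_slot between -0.105 and 0.105 m and x of plate_b_mid in the frame of vise_slot between -0.012 and 0.012 m and contact force between jaw and plate_b above 1 N and z of plate_c_mid in the frame of vise_slot between 0.004 and 0.012 m and y of plate_c_mid in the frame of vise_slot between -0.105 and 0.105 m and x of plate_c_mid in the frame of vise_slot between -0.012 and 0.012 m and contact force between jaw and plate_c above 1 N and value of joint screw below 0.1 rad and x of jaw in the frame of vise below 0.0015 m and distance between key_shoulder and key_block_mouth below 0.006 m and angle between key_grip's own z axis and vertical below 0.12 rad); the robot touches nothing.
It fails at once if the black quick-change tool holder is pushed more than 40 mm (distance of toolholder_mid from where it was at the start of the episode above 0.04 m).
It fails at once if the stepped chuck jaw is pushed more than 40 mm (distance of chuck_jaw_mid from where it was at the start of the episode above 0.04 m).
It fails at once if the chip brush is pushed more than 40 mm (distance of brush_at from where it was at the start of the episode above 0.04 m).
It fails at once if the spanner is pushed more than 40 mm (distance of spanner_at from where it was at the start of the episode above 0.04 m).
It fails at once if the yellow oil bottle is pushed more than 40 mm (distance of oiler_at from where it was at the start of the episode above 0.04 m).
Of plate_a, plate_b, plate_c only 2 to 3 are there at a start; the rules pass over those that are not, and their reading is None.
At some moment in a run one of plate_a, plate_b, plate_c may be knocked a few centimetres aside while the robot is not near it.
It also fails if it takes over 210 s, if anything falls off the work surface, if the arm or the gripper's body presses on something with over 40 N, if the wrist force passes 120 N, or if a joint passes its speed limit or range.

## Robot

A 6-joint arm with a two-finger parallel gripper is mounted at the origin on the work surface. World frame = base frame: x ahead of the robot, y to its left, z up, the work surface at z = 0. Lengths are in m, angles in rad, forces in N, time in s.
With the tool pointing down it reaches from about 0.375 to 0.975 m from the base axis. Payload 3.8 kg.
Tool frame: the origin (TCP) lies at the very end of the fingers, on their centre line; the grasp point (between the pads) lies 19 mm behind it; z points along the fingers, y is the direction in which the jaws open and shut (so a half turn about z gives the same grasp; the last joint's range is limited). The gripper opens to 85 mm and grips with 20 to 120 N. Pads are 22 mm wide; open, the fingers measure 114 mm over their backs; the gripper's body (76 mm by 85 mm) begins 54 mm behind the grasp point. The pads swing forward as they close: fully open they stand 13 mm farther back than shut.
Start: joints at [-0.037, 0.264, 1.604, -0, 1.274, -0.037], TCP at [0.675, -0, 0.231] pointing down, gripper open.
Joint ranges: [-2.63, 2.63], [-0.94, 2.18], [0.31, 2.57], [-1.31, 4.45], [0, 2.66], [-2.55, 2.55]. Speed limits (rad/s): [2.57, 2.57, 3.14, 3.14, 3.14, 3.14].

## Interface

Orientations are given as a 3x3 rotation matrix whose columns are the frame's x, y, z axes.
In Python, from plant import r, vision, hand_in gives the robot as it stands.
- The arm moves only by the tool move_arm, never from a script. Its argument "rows" is a list of rows, each a list of 3 entries, a list of its own where there are three numbers: the opening, from 0 (shut) to 1 (fully open), then the shift along the world's x, y, z in m, then the turn, a rotation vector about the world's x, y, z in degrees. A call has exactly 10 rows; each row shifts and turns the commanded pose from where the row before left it; what a row does not reach is not made up. A row lasts 1/8 s, in which the tool goes at most 62.5 mm and 10.7 degrees, less where a joint would pass 70% of its speed; a pose out of reach is approached as far as the arm can. A call with a gripper value outside its range is refused whole. The fingers move at their own pace and stop on an object; "newtons" is the grip in N (left out, the last holds). Time passes only in rows, so rows that do not move let the fingers close, or fill a call up. It gives the time, the measured TCP pose, the force and the opening at its end, in the units of the state.
- r.get_state(): the state, without advancing time (a new reading comes with each control period).
- vision.capture(name): name is "scene" or "side" or "wrist"; returns (picture, depth): 400x640x3 uint8, red, green, blue; 400x640 float32, m along the optical axis (not along the pixel's ray), 0 where there is no reading.
- vision.calibration(name): a dict with "vertical_fov" (degrees; the focal length in pixels is half the picture's height over the tangent of half this angle, whatever the lens; pixels are square), "cx", "cy" (the principal point, pixels), "k1" (the pictures are not rectified: a ray, as slopes to the right and down, at radius r is drawn at 1 + k1 r^2 times it, then the intrinsics apply), "world_from_camera" (4x4, takes a point from camera to world coordinates). Camera axes: x right, y up, looking along -z (the intrinsics and any distortion apply to the point x, -y, -z); pixel columns grow to the right and rows downward; lengths in m; the calibration is good to about 2 mm. A picture is of the moment at which its call begins: read the wrist's pose just before it. calibration takes no time and is no camera call; for the wrist camera it gives the pose at the moment of the call.
- hand_in(): hands the job in, once; it reports no verdict.
The state is a dict: "clock": time; "q": joint angles; "dq": joint speeds; "joint_torque": joint torques, N m; "ee_pos": TCP position; "ee_rot": TCP orientation; "ft_force": force on the tool from outside, world axes, zero at the start; "torque": the same for the moment, N m; "width": finger opening in m.
Only numpy, scipy, OpenCV 4.12 (cv2) and the standard library are available. Lean on these libraries where they do the work, as an engineer would, in place of code of your own. Each camera call takes 0.05 s, during which the arm holds its last target. There are 200 camera calls.

## Working session

There is one attempt and no reset: what is moved stays moved. The work goes in short steps, Python scripts to look and compute and a tool call to move; the robot and the scene stay as the last step left them, time stands still between calls to the robot, and variables do not carry over. Pictures are saved under pics/ and viewed, about 12 in all and at most 16, crops included, and the job is handed in when it is done.

Besides the shell and the picture viewer there is one more tool, called after "Call:" as name(argument=value, ...), one argument or row to a line, values as JSON. move_arm: Moves the arm, as the interface text tells. Its arguments: {"type":"object","properties":{"rows":{"type":"array","items":{"type":"array"}},"newtons":{"type":"number"}},"required":["rows"]}

```bash
mkdir -p pics; ls; cat > h.py <<'E'
import numpy as np, cv2
from plant import r, vision, hand_in
def K(c):
    f=200/np.tan(np.radians(c["vertical_fov"])/2); return f
def ray(c,u,v):
    f=K(c); d=np.array([(u-c["cx"])/f,(v-c["cy"])/f]); s=d.copy()
    for _ in range(20): s=d/(1+c["k1"]*(s@s))
    W=np.array(c["world_from_camera"]); return W[:3,3], W[:3,:3]@np.array([s[0],-s[1],-1.])
def onz(c,u,v,z):
    o,d=ray(c,u,v); return o+d*(z-o[2])/d[2]
def pts(c,dep):
    f=K(c); v,u=np.mgrid[0:400,0:640]; x=(u-c["cx"])/f; y=(v-c["cy"])/f; a,b=x,y
    for _ in range(20):
        q=1+c["k1"]*(a*a+b*b); a,b=x/q,y/q
    W=np.array(c["world_from_camera"]); P=np.stack([a*dep,-b*dep,-dep],-1)
    return P@W[:3,:3].T+W[:3,3]
def shot(n,save=None):
    c=vision.calibration(n); p,d=vision.capture(n)
    if save: cv2.imwrite(f"pics/{save}.png",p[:,:,::-1])
    return c,p,d
E
python3 - <<'E'
from h import *
c,p,d=shot("scene","scene1"); print(c); np.savez("scene1.npz",p=p,d=d)
c2,p2,d2=shot("side"); print(c2)
c,p3,d3=shot("wrist"); print(c); np.savez("wrist1.npz",p=p3,d=d3,W=c["world_from_camera"]); 
a=np.hstack([cv2.resize(p2,(400,250)),cv2.resize(p3,(400,250))]); cv2.imwrite("pics/sw1.png",a[:,:,::-1])
print(r.get_state())
E
```

```text
pics
{'vertical_fov': 55.785721931260944, 'cx': 320.5322938843397, 'cy': 203.85479117826551, 'k1': -0.05850500318061387, 'world_from_camera': array([[-0.36685488, -0.77031428,  0.52156821,  1.03771093],
       [ 0.93015155, -0.29448144,  0.21931432,  0.19966768],
       [-0.01534879,  0.56559401,  0.82454098,  0.93203587],
       [ 0.        ,  0.        ,  0.        ,  1.        ]])}
{'vertical_fov': 48.90267757920977, 'cx': 316.71956548917944, 'cy': 199.92613229241323, 'k1': -0.0652209865609726, 'world_from_camera': array([[-0.98178641,  0.08767443, -0.16854865,  0.29317243],
       [-0.18986722, -0.48441324,  0.85398727,  0.99231369],
       [-0.00677435,  0.87043495,  0.49223684,  0.68130921],
       [ 0.        ,  0.        ,  0.        ,  1.        ]])}
{'vertical_fov': 69.70922200918254, 'cx': 316.65502548285457, 'cy': 198.21260444130377, 'k1': 0.004764443409133652, 'world_from_camera': array([[ 9.99997667e-01, -1.23760223e-03,  1.77013659e-03,
         6.74810813e-01],
       [ 6.15563213e-04,  9.48871675e-01,  3.15661473e-01,
         8.06374421e-02],
       [-2.07029581e-03
[... 225 characters left out ...]
0,  5.24790894e-06,
        1.27368360e+00, -3.69101239e-02]), 'dq': array([ 0.00255169, -0.0027291 , -0.00448684,  0.00026345, -0.00109903,
        0.00168274]), 'joint_torque': array([-4.44535381e-04, -5.15905774e+01, -3.67958951e+01, -2.06692371e-04,
        8.09489022e-03,  2.50629785e-05]), 'ee_pos': array([6.74419068e-01, 3.97940951e-05, 2.30227034e-01]), 'ee_rot': array([[-3.58796916e-05,  9.99998434e-01, -1.76930322e-03],
       [ 9.99999997e-01,  3.60041120e-05,  7.02898538e-05],
       [ 7.03534459e-05, -1.76930069e-03, -9.99998432e-01]]), 'ft_force': array([-0.20936002, -0.51491222, -0.31522473]), 'torque': array([0.00449867, 0.04960826, 0.01349342]), 'width': 0.08508161185760557}
```

View pics/scene1.png

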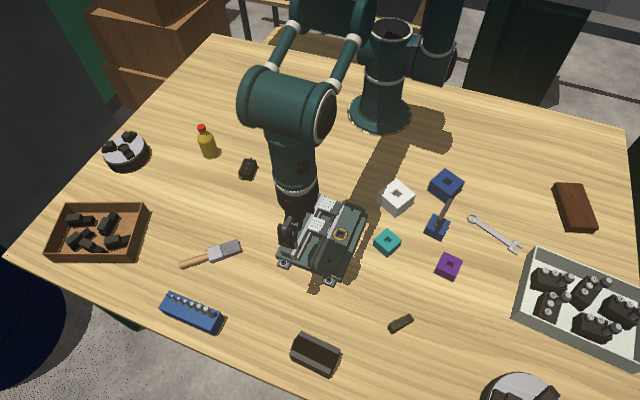

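View pics/sw1.png

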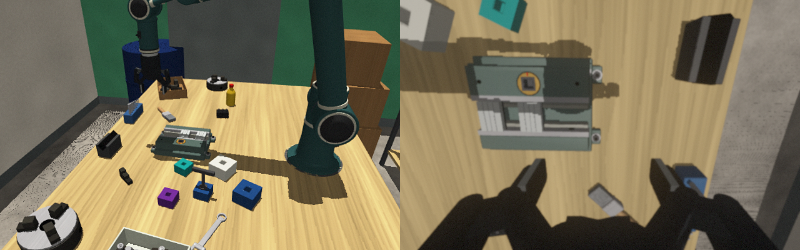

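The scene view shows the vise at about (325,240), bush (341,234), the key standing in the small blue block (437,228); bigger blue decoy (446,184). The wrist view (right half) shows the whole vise, with at least two bright plates.

```bash
python3 - <<'E'
from h import *
c=vision.calibration("wrist"); z=np.load("wrist1.npz"); c["world_from_camera"]=z["W"]
P=pts(c,z["d"]); p=z["p"]
cv2.imwrite("pics/w1.png",cv2.resize(p[40:260,80:400],(800,550),interpolation=cv2.INTER_CUBIC)[:,:,::-1])
hsv=cv2.cvtColor(p,cv2.COLOR_RGB2HSV)
Z=P[:,:,2]
br=((hsv[:,:,0]>8)&(hsv[:,:,0]<25)&(hsv[:,:,1]>110)&(Z>.045)&(Z<.065)).astype(np.uint8)
n,l,s,ce=cv2.connectedComponentsWithStats(br)
for i in range(1,n):
    if s[i,4]>60: print("bronze",s[i],ce[i],P[l==i].mean(0),onz(c,*ce[i],.055), onz(c,s[i,0]+s[i,2]/2-.5,s[i,1]+s[i,3]/2-.5,.055))
for nm,lo,hi in (("jaw",.048,.0575),("plate",.0575,.066)):
    m=((Z>lo)&(Z<hi)).astype(np.uint8); m=cv2.morphologyEx(m,cv2.MORPH_OPEN,np.ones((3,3)))
    n,l,s,ce=cv2.connectedComponentsWithStats(m)
    for i in range(1,n):
        if s[i,4]>150:
            Q=P[l==i]; rc=cv2.minAreaRect((Q[:,:2]*1000).astype(np.float32)); print(nm,s[i],Q[:,2].mean().round(4),rc)
# scene: blue stuff
c=vision.calibration("scene"); z=np.load("scene1.npz"); P=pts(c,z["d"]); hsv=cv2.cvtColor(z["p"],cv2.COLOR_RGB2HSV)
m=((hsv[:,:,0]>100)&(hsv[:,:,0]<128)&(hsv[:,:,1]>100)).astype(np.uint8); m[:,:400]=0; m[:150]=0
n,l,s,ce=cv2.connectedComponentsWithStats(m)
for i in range(1,n):
    if s[i,4]>60:
        Q=P[l==i]; t=Q[(abs(Q[:,2]-.034)<.004)]; print("blue",s[i],len(t),Q[:,2].max(), cv2.minAreaRect((t[:,:2]*1000).astype(np.float32)) if len(t)>5 else '')
w=(P[:,:,0]>.5)&(P[:,:,0]<.85)&(P[:,:,1]>.15)&(P[:,:,1]<.4)&(P[:,:,2]>.08)&(P[:,:,2]<.15)
Q=P[w]; print("key hi",len(Q),Q.mean(0) if len(Q) else '',Q[:,2].max())
t=Q[Q[:,2]>.105]; print(cv2.minAreaRect((t[:,:2]*1000).astype(np.float32)),t.mean(0))
E
```

```text
bronze [188 116  36  36 526] [206.03612167 133.31368821] [0.55403656 0.0487667  0.05503736] [0.55401756 0.04889418 0.055     ] [0.55341127 0.04869489 0.055     ]
jaw [   0    0   51   80 2460] 0.0493 ((379.52642822265625, 144.18511962890625), (76.98881530761719, 44.92832946777344), 64.12620544433594)
jaw [463  28  19  68 288] 0.0529 ((831.3954467773438, 119.49153137207031), (62.920780181884766, 3.007441520690918), 85.83007049560547)
jaw [  103   105   199   136 15996] 0.0547 ((551.2598876953125, -1.3355560302734375), (156.3756103515625, 210.26177978515625), 88.99252319335938)
jaw [453 284  39  26 601] 0.0508 ((880.0018310546875, -165.1350555419922), (50.406307220458984, 39.393592834472656), 0.27004995942115784)
plate [ 460   24   47  110 2392] 0.0614 ((839.4684448242188, 100.94070434570312), (102.56986999511719, 21.079347610473633), 86.21781158447266)
plate [ 505   27   40  109 1435] 0.0609 ((881.374755859375, 98.0140380859375), (100.64433288574219, 18.745359420776367), 86.69718170166016)
plate [ 122  163   44   48 1716] 0.0602 ((477.9468994140625, -10.547279357910156), (56.158531188964844, 40.93022918701172), 89.46044921875)
plate [ 188  164   40   48 1699] 0.0602 ((550.205322265625, -11.812494277954102), (55.991790771484375, 40.71749496459961), 89.31983184814453)
blue [431 169  33  26 409] 0 0.9320358732715903 
blue [426 214  12  17  82] 79 0.03872619125269483 ((415.1734619140625, 275.0155029296875), (22.836585998535156, 48.84983444213867), 82.71683502197266)
blue [438 220  12  15  81] 78 0.0397890006404471 ((420.690673828125, 307.8260192871094), (15.379904747009277, 49.22359848022461), 79.56036376953125)Traceback (most recent call last):
  File "<stdin>", line 25, in <module>
    return umr_maximum(a, axis, None, out, keepdims, initial, where)
ValueError: zero-size array to reduction operation maximum which has no identity
```

View pics/w1.png

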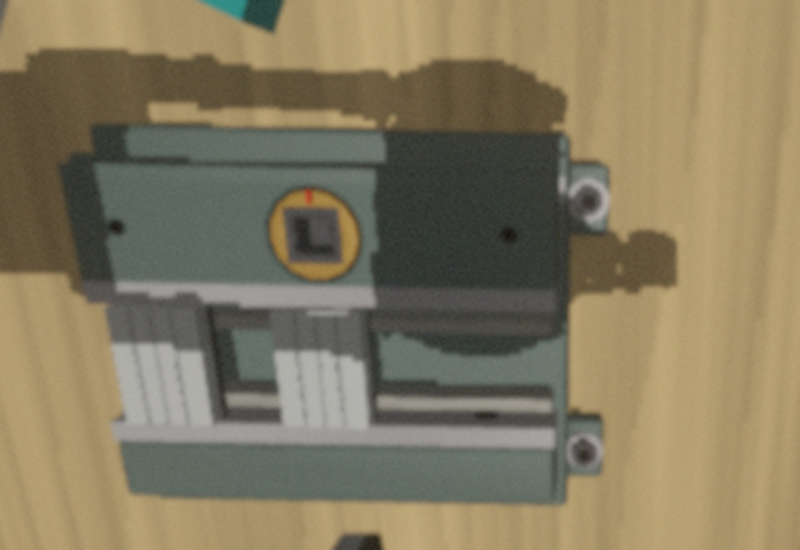

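The crop shows two bright plates (centres near crop (165,370) and (320,370)), the bush at (313,235) and an almost square-on socket. I'll go over the key next.

Call:
move_arm(
  rows=[
    [1,[-0.026,0.029,0],[0,0,0]],
    [1,[-0.026,0.029,0],[0,0,0]],
    [1,[-0.026,0.029,0],[0,0,0]],
    [1,[-0.026,0.029,0],[0,0,0]],
    [1,[-0.026,0.029,0],[0,0,0]],
    [1,[-0.026,0.029,0],[0,0,0]],
    [1,[-0.026,0.029,0],[0,0,0]],
    [1,[-0.026,0.029,0],[0,0,0]],
    [1,[-0.026,0.029,0],[0,0,0]],
    [1,[-0.026,0.029,0],[0,0,0]],
  ],
)

```text
clock: 1.4
ee_pos: [0.4139, 0.2907, 0.231]
ee_rot: [[0.0, 1.0, -0.0], [1.0, -0.0, -0.0], [-0.0, -0.0, -1.0]]
ft_force: [0.7, 0.2, -0.0]
width: 0.0854
```

```bash
cat >> h.py <<'E'
def rects(P,m,mn=80):
    n,l,s,ce=cv2.connectedComponentsWithStats(m.astype(np.uint8))
    for i in range(1,n):
        if s[i,4]>mn:
            Q=P[l==i]; rc=cv2.minAreaRect((Q[:,:2]*1000).astype(np.float32)); print(s[i],"z",Q[:,2].mean().round(4),"mean",(Q.mean(0)*1000).round(1),np.round(rc[0],1),np.round(rc[1],1),round(rc[2],1))
E
python3 - <<'E'
from h import *
print(r.get_state()["ee_pos"],r.get_state()["q"])
c,p,d=shot("wrist","w2"); P=pts(c,d); Z=P[:,:,2]; np.savez("w2.npz",p=p,d=d,W=c["world_from_camera"])
print("bar"); rects(P,(Z>.1)&(Z<.125))
hsv=cv2.cvtColor(p,cv2.COLOR_RGB2HSV)
b=(hsv[:,:,0]>100)&(hsv[:,:,0]<128)&(hsv[:,:,1]>100)
print("blue"); rects(P,b&(Z>.028)&(Z<.06))
E
```

```text
[0.41386572 0.29068949 0.23103402] [ 5.63049433e-01 -5.89526262e-02  1.95858872e+00  2.46949809e-05
  1.24225827e+00  5.63162342e-01]
bar
[ 276  178   83   29 1177] z 0.111 mean [414.5 290.4 111. ] [414.8 288.8] [12.6 79.8] 78.6
[  0 366  39  34 884] z 0.1109 mean [ 46.6  44.  110.9] [43.7 46.4] [ 9.5 51.1] 45.0
blue
[ 154  141   78   71 3426] z 0.0468 mean [266.4 288.2  46.8] [265.8 284. ] [72.3 74.1] 64.7
```

View pics/w2.png

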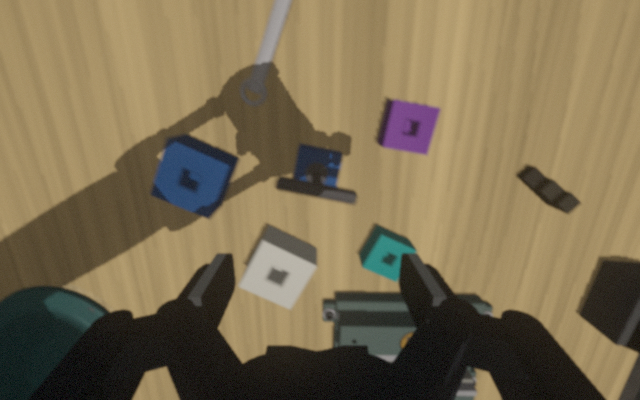

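The wrist view shows the key bar at (317,190) over the small blue block (318,165), with the larger blue decoy at (195,175). I'll yaw the tool square to the bar and measure again, so I get the camera offset as well.

Call:
move_arm(
  rows=[
    [0.5,[0,0,0],[0,0,9.8]],
    [0.5,[0,0,0],[0,0,9.8]],
    [0.5,[0,0,0],[0,0,9.8]],
    [0.5,[0,0,0],[0,0,9.8]],
    [0.5,[0,0,0],[0,0,9.8]],
    [0.5,[0,0,0],[0,0,9.8]],
    [0.5,[0,0,0],[0,0,9.8]],
    [0.5,[0,0,0],[0,0,9.8]],
    [0.5,[0,0,0],[0,0,0]],
    [0.5,[0,0,0],[0,0,0]],
  ],
)

```text
clock: 2.7
ee_pos: [0.4149, 0.2899, 0.2311]
ee_rot: [[-0.979, 0.204, -0.0], [0.204, 0.979, -0.0], [0.0, -0.0, -1.0]]
ft_force: [-0.6, 0.5, 0.1]
width: 0.043
```

```bash
cat >> h.py <<'E'
def bar(c,d,lo=.108,hi=.116,zt=.112):
    P=pts(c,d); Z=P[:,:,2]; m=((Z>lo)&(Z<hi)&(abs(P[:,:,0]-.414)<.06)&(abs(P[:,:,1]-.29)<.06)).astype(np.uint8)
    m=cv2.morphologyEx(m,cv2.MORPH_OPEN,np.ones((2,2)))
    Q=P[m>0]; v,u=np.nonzero(m); T=np.array([onz(c,a,b,zt) for a,b in zip(u,v)])[:,:2]*1000
    e,V=np.linalg.eigh(np.cov(T.T)); a=V[:,1]*np.sign(V[0,1]); n=np.array([-a[1],a[0]]); s=T@a; t=T@n
    ctr=a*(np.percentile(s,.5)+np.percentile(s,99.5))/2+n*t.mean()
    print("bar",len(Q),"z",Q[:,2].mean().round(4),"mean",T.mean(0).round(2),"ctr",ctr.round(2),"ext",np.ptp(s).round(1),np.ptp(t).round(1),"ang",np.degrees(np.arctan2(a[1],a[0])).round(2),np.histogram(Z[(Z>.09)&(Z<.12)&(abs(P[:,:,0]-.414)<.06)&(abs(P[:,:,1]-.29)<.06)],bins=np.arange(.09,.121,.003))[0])
E
python3 - <<'E'
from h import *
z=np.load("w2.npz"); c=vision.calibration("wrist"); print(r.get_state()["ee_pos"],r.get_state()["ee_rot"][:,1])
c2=dict(c); c2["world_from_camera"]=z["W"]; bar(c2,z["d"])
c,p,d=shot("wrist","w3"); np.savez("w3.npz",p=p,d=d,W=c["world_from_camera"]); bar(c,d)
E
```

```text
[0.41492841 0.28985919 0.2311179 ] [ 2.03851620e-01  9.79001773e-01 -2.15032112e-04]
bar 1010 z 0.1055 mean [415.44 288.66] ctr [415.89 288.57] ext 79.3 12.5 ang -11.61 [  8   2   5  44  58  67 146 851  15   0]
bar 1017 z 0.1047 mean [413.78 290.01] ctr [415.32 289.7 ] ext 78.9 11.9 ang -11.56 [  0   0   1   2   8   2 137 873   8   0]
```

```bash
sed -i 's/np.ones((2,2))/np.ones((3,3))/' h.py; python3 - <<'E'
from h import *
c=vision.calibration("wrist")
for n in ("w2","w3"):
    z=np.load(n+".npz"); c["world_from_camera"]=z["W"]; bar(c,z["d"])
E
```

```text
bar 1008 z 0.1121 mean [414.52 289.67] ctr [414.93 289.58] ext 79.2 12.5 ang -11.62 [  8   2   5  44  58  67 146 851  15   0]
bar 1006 z 0.1121 mean [412.19 289.4 ] ctr [413.64 289.11] ext 78.7 11.9 ang -11.45 [  0   0   1   2   8   2 137 873   8   0]
```

Call:
move_arm(
  rows=[
    [0.5,[-0.0003,-0.0013,0],[0,0,0.3]],
    [0.5,[0,0,-0.03],[0,0,0]],
    [0.5,[0,0,-0.04],[0,0,0]],
    [0.5,[0,0,-0.04],[0,0,0]],
    [0.5,[0,0,-0.026],[0,0,0]],
    [0.5,[0,0,-0.01],[0,0,0]],
    [0.5,[0,0,0],[0,0,0]],
    [0,[0,0,0],[0,0,0]],
    [0,[0,0,0],[0,0,0]],
    [0,[0,0,0],[0,0,0]],
  ],
  newtons=60,
)

```text
clock: 4.0
ee_pos: [0.416, 0.2894, 0.087]
ee_rot: [[-0.981, 0.196, 0.003], [0.196, 0.981, 0.002], [-0.002, 0.002, -1.0]]
ft_force: [-0.1, -0.9, 5.9]
width: 0.0108
```

Call:
move_arm(
  rows=[
    [0,[0,0,0],[0,0,0]],
    [0,[0,0,0],[0,0,0]],
    [0,[0,0,0],[0,0,0]],
    [0,[0,0,0],[0,0,0]],
    [0,[0,0,0],[0,0,0]],
    [0,[0,0,0],[0,0,0]],
    [0,[0,0,0],[0,0,0]],
    [0,[0,0,0],[0,0,0]],
    [0,[0,0,0],[0,0,0]],
    [0,[0,0,0],[0,0,0]],
  ],
)

```text
clock: 5.25
ee_pos: [0.416, 0.2894, 0.087]
ee_rot: [[-0.981, 0.196, 0.003], [0.196, 0.981, 0.002], [-0.002, 0.002, -1.0]]
ft_force: [-1.5, -1.2, 5.8]
width: 0.0111
```

```bash
python3 - <<'E'
from h import *
s=r.get_state(); print(s["ee_pos"],s["ee_rot"],s["ft_force"],s["torque"],s["width"])
E
```

```text
[0.41597861 0.28942043 0.08695666] [[-0.98061604  0.19591977  0.00276021]
 [ 0.19592451  0.98061773  0.0015661 ]
 [-0.00239988  0.00207653 -0.99999496]] [-1.46519911 -1.18599527  5.82034768] [-0.10162103 -0.0129759  -0.00404513] 0.011142520041328843
```

Call:
move_arm(
  rows=[
    [0,[0,0,0.006],[0,0,0]],
    [0,[0,0,0.012],[0,0,0]],
    [0,[0,0,0.015],[0,0,0]],
    [0,[0,0,0.02],[0,0,0]],
    [0,[0,0,0.03],[0,0,0]],
    [0,[0,0,0.03],[0,0,0]],
    [0,[0.005,-0.01,0],[0,0,-5]],
    [0,[0.005,-0.02,0],[0,0,-7]],
    [0,[0.008,-0.025,0],[0,0,-7]],
    [0,[0.008,-0.025,0],[0,0,-7]],
  ],
  newtons=80,
)

```text
clock: 6.5
ee_pos: [0.4404, 0.208, 0.1991]
ee_rot: [[-0.793, 0.609, -0.0], [0.609, 0.793, 0.0], [0.0, -0.0, -1.0]]
ft_force: [0.2, 0.3, -1.9]
width: 0.0109
```

Call:
move_arm(
  rows=[
    [0,[0.008,-0.025,0],[0,0,-7]],
    [0,[0.008,-0.025,0],[0,0,-7]],
    [0,[0.008,-0.025,0],[0,0,-7]],
    [0,[0.008,-0.025,0],[0,0,-7]],
    [0,[0.007,-0.025,0],[0,0,-7]],
    [0,[0.006,-0.02,0],[0,0,-7]],
    [0,[0.003,-0.01,0],[0,0,-7]],
    [0,[0,-0.005,0],[0,0,-4.7]],
    [0,[0,0,0],[0,0,0]],
    [0,[0,0,0],[0,0,0]],
  ],
)

```text
clock: 7.75
ee_pos: [0.4885, 0.0489, 0.1987]
ee_rot: [[0.016, 1.0, 0.0], [1.0, -0.016, 0.0], [0.0, 0.0, -1.0]]
ft_force: [-1.2, 0.7, -2.6]
width: 0.0103
```

```bash
python3 - <<'E'
from h import *
s=r.get_state(); print(s["ee_pos"],s["ee_rot"][:,1],s["ft_force"],s["torque"],s["width"])
c,p,d=shot("wrist","w4"); np.savez("w4.npz",p=p,d=d,W=c["world_from_camera"])
E
```

```text
[0.48852618 0.04891055 0.1986775 ] [ 9.99871481e-01 -1.60317360e-02  7.68156753e-05] [-1.23305813  0.67682208 -2.57651625] [-0.03761913 -0.0063456   0.01349801] 0.01027217544357025
```

View pics/w4.png

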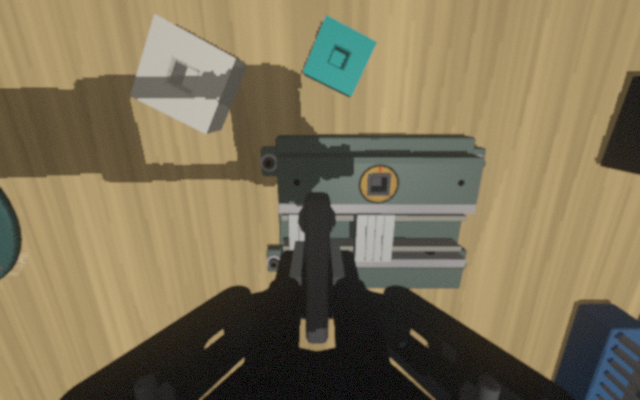

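The key hangs straight with its bar along y (columns 305-330, rows 195-340). The bush is at (379,184) and clear of it. Now measuring both in this image.

```bash
cat >> h.py <<'E'
def bush(c,p,d,z=.055):
    hsv=cv2.cvtColor(p,cv2.COLOR_RGB2HSV); P=pts(c,d); Z=P[:,:,2]
    m=((hsv[:,:,0]>8)&(hsv[:,:,0]<26)&(hsv[:,:,1]>110)&(Z>.045)&(Z<.065)&(abs(P[:,:,1]-.05)<.03)&(abs(P[:,:,0]-.554)<.04)).astype(np.uint8)
    n,l,s,ce=cv2.connectedComponentsWithStats(m); i=1+np.argmax(s[1:,4]); m=(l==i).astype(np.uint8)
    k=max(cv2.findContours(m,cv2.RETR_EXTERNAL,cv2.CHAIN_APPROX_NONE)[0],key=cv2.contourArea)
    T=np.array([onz(c,a,b,z)[:2]*1000 for a,b in k[:,0]]).astype(np.float32); el=cv2.fitEllipse(T)
    h=cv2.findContours(m,cv2.RETR_CCOMP,cv2.CHAIN_APPROX_NONE); hk=[q for q,y in zip(h[0],h[1][0]) if y[3]>=0 and cv2.contourArea(q)>20]
    print("bush ell",np.round(el[0],2),np.round(el[1],1))
    for q in hk:
        T=np.array([onz(c,a,b,z)[:2]*1000 for a,b in q[:,0]]).astype(np.float32); rc=cv2.minAreaRect(T); print(" hole",np.round(rc[0],2),np.round(rc[1],1),round(rc[2],1))
    return np.array(el[0])
E
python3 - <<'E'
from h import *
c=vision.calibration("wrist")
z=np.load("wrist1.npz"); c["world_from_camera"]=z["W"]; bush(c,z["p"],z["d"])
z=np.load("w4.npz"); c["world_from_camera"]=z["W"]; bush(c,z["p"],z["d"])
P=pts(c,z["d"]); Z=P[:,:,2]; m=(Z>.215)&(Z<.235)&(abs(P[:,:,0]-.4885)<.02)&(abs(P[:,:,1]-.049)<.07)
v,u=np.nonzero(m); print(u.min(),u.max(),v.min(),v.max(),len(u))
zt=np.median(Z[m]); print(zt); T=np.array([onz(c,a,b,zt)[:2]*1000 for a,b in zip(u,v)])
print(T.min(0),T.max(0))
for y in range(5,95,5):
    t=T[abs(T[:,1]-y)<2.5]; 
    if len(t): print(y,t[:,0].min().round(1),t[:,0].max().round(1),len(t), np.median(Z[m][abs(T[:,1]-y)<2.5]).round(4))
cv2.imwrite("pics/c5.png",cv2.resize(z["p"][170:350,260:420],(640,720)[::1],interpolation=cv2.INTER_CUBIC)[:600,:,::-1])
E
```

```text
bush ell [553.34  48.19] [37.  38.3]
 hole [552.49  48.13] [25.9 26.1] 88.6
bush ell [552.47  48.83] [37.5 37.9]
 hole [552.86  48.45] [25.8 26.7] 89.1
274 359 194 343 4725
0.224049733517518
[468.44416161  11.13472152] [508.96289834  92.26942762]
10 483.7 492.5 41 0.2238
15 482.3 493.6 161 0.2239
20 482.3 493.6 182 0.224
25 482.5 494.1 187 0.224
30 482.6 494.1 209 0.2241
35 482.7 494.1 196 0.2241
40 482.9 494.2 216 0.2241
45 483.0 494.2 204 0.2242
50 468.4 509.0 327 0.2246
55 469.6 507.9 735 0.226
60 470.8 506.8 617 0.2233
65 478.0 499.8 327 0.2238
70 483.3 494.7 260 0.2241
75 483.4 494.7 260 0.224
80 483.6 494.7 271 0.2241
85 483.7 495.2 283 0.224
90 483.9 495.2 249 0.2216
```

Call:
move_arm(
  rows=[
    [0,[0.01,0,0],[0,0,0]],
    [0,[0.015,0,0],[0,0,0]],
    [0,[0.015,-0.001,0],[0,0,0]],
    [0,[0.015,-0.001,0],[0,0,0]],
    [0,[0.009,-0.0007,-0.01],[0,0,0]],
    [0,[0,0,-0.01],[0,0,0]],
    [0,[0,0,-0.009],[0,0,0]],
    [0,[0,0,0],[0,0,0]],
    [0,[0,0,0],[0,0,0]],
    [0,[0,0,0],[0,0,0]],
  ],
)

```text
clock: 9.05
ee_pos: [0.553, 0.046, 0.1699]
ee_rot: [[0.017, 1.0, 0.001], [1.0, -0.017, 0.0], [0.0, 0.001, -1.0]]
ft_force: [0.7, 0.4, -1.0]
width: 0.0104
```

```bash
python3 - <<'E'
from h import *
s=r.get_state(); print(s["ee_pos"],s["ee_rot"][:,1],s["ft_force"],s["torque"])
c,p,d=shot("wrist"); np.savez("w5.npz",p=p,d=d,W=c["world_from_camera"])
try: bush(c,p,d)
except Exception as e: print(e)
cv2.imwrite("pics/w5.png",cv2.resize(p[130:380,220:420],(640,800)[::1],interpolation=cv2.INTER_CUBIC)[:600,:,::-1])
E
```

```text
[0.55296089 0.04604509 0.16992857] [ 0.99984825 -0.01738303  0.00114746] [ 0.68125969  0.37868739 -0.98384568] [-0.04604581 -0.02462506 -0.0012464 ]
bush ell [552.88  49.08] [34.8 36.1]
```

View pics/w5.png

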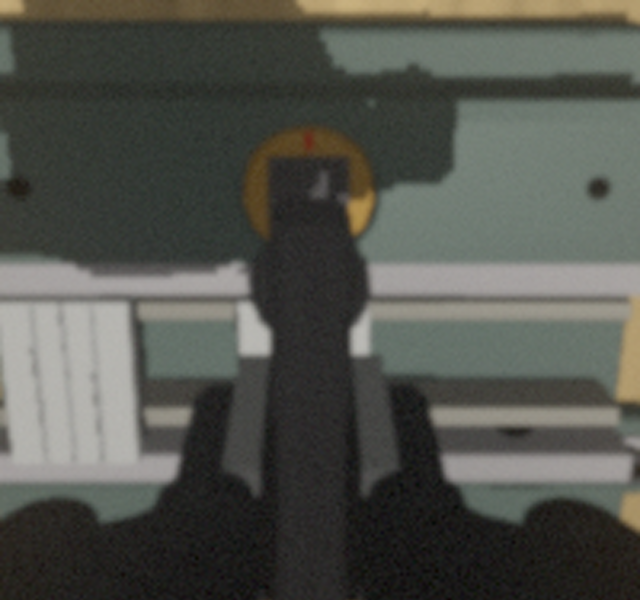

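Call:
move_arm(
  rows=[
    [0,[-0.0004,0.0001,-0.015],[0,0,0]],
    [0,[0,0,-0.015],[0,0,0]],
    [0,[0,0,-0.01],[0,0,0]],
    [0,[0,0,-0.003],[0,0,0]],
    [0,[0,0,-0.003],[0,0,0]],
    [0,[0,0,-0.003],[0,0,0]],
    [0,[0,0,-0.003],[0,0,0]],
    [0,[0,0,0],[0,0,0]],
    [0,[0,0,0],[0,0,0]],
    [0,[0,0,0],[0,0,0]],
  ],
)

```text
clock: 10.35
ee_pos: [0.5527, 0.0464, 0.1175]
ee_rot: [[0.017, 1.0, 0.001], [1.0, -0.017, 0.001], [0.001, 0.001, -1.0]]
ft_force: [1.7, 2.6, -2.1]
width: 0.0103
```

```bash
cat > st.py <<'E'
from h import *
s=r.get_state(); print("t",round(s["clock"],2),(s["ee_pos"]*1000).round(2),"ty",s["ee_rot"][:,1].round(4),"tz",s["ee_rot"][:,2].round(3),"F",s["ft_force"].round(1),"M",s["torque"].round(2),"w",s["width"].round(4),"q",s["q"].round(2))
E
python3 st.py
```

```text
Traceback (most recent call last):
  File "st.py", line 2, in <module>
    s=r.get_state(); print("t",round(s["clock"],2),(s["ee_pos"]*1000).round(2),"ty",s["ee_rot"][:,1].round(4),"tz",s["ee_rot"][:,2].round(3),"F",s["ft_force"].round(1),"M",s["torque"].round(2),"w",s["width"].round(4),"q",s["q"].round(2))
                                                                                                                                                                                                     ^^^^^^^^^^^^^^^^
AttributeError: 'float' object has no attribute 'round'
```

Call:
move_arm(
  rows=[
    [0,[0,0,-0.003],[0,0,0]],
    [0,[0,0,-0.003],[0,0,0]],
    [0,[0,0,-0.003],[0,0,0]],
    [0,[0,0,-0.0015],[0,0,0]],
    [0,[0,0,0],[0,0,0]],
    [0,[0,0,0],[0,0,4]],
    [0,[0,0,0],[0,0,4]],
    [0,[0,0,0],[0,0,4]],
    [0,[0,0,0],[0,0,4]],
    [0,[0,0,0],[0,0,0]],
  ],
)

```text
clock: 11.6
ee_pos: [0.5531, 0.0473, 0.1081]
ee_rot: [[-0.258, 0.966, 0.002], [0.966, 0.258, 0.002], [0.002, 0.002, -1.0]]
ft_force: [-0.9, 7.6, 5.7]
width: 0.0104
```

```bash
sed -i 's/s\["width"\].round(4)/round(s["width"],4)/' st.py; python3 st.py
```

```text
t 11.6 [553.06  47.34 108.05] ty [0.9661 0.2582 0.0022] tz [ 0.002  0.002 -1.   ] F [-0.9  7.6  5.7] M [ 1.68  0.23 -0.15] w 0.0104 q [ 0.04  0.15  1.98  0.    1.01 -0.22]
```

Call:
move_arm(
  rows=[
    [0,[0.0001,0.0014,0],[0,0,4]],
    [0,[0.0001,0.0005,0],[0,0,4]],
    [0,[0.0001,0.0005,0],[0,0,4]],
    [0,[0.0001,0.0005,0],[0,0,4]],
    [0,[0.0001,0.0005,0],[0,0,4]],
    [0,[0.0001,0.0005,0],[0,0,4]],
    [0,[0.0001,0.0005,0],[0,0,4]],
    [0,[0.0001,0.0005,0],[0,0,4]],
    [0,[0.0001,0.0005,0],[0,0,4]],
    [0,[0.0001,0.0005,0],[0,0,4]],
  ],
)

```text
clock: 12.85
ee_pos: [0.5539, 0.0525, 0.108]
ee_rot: [[-0.82, 0.572, 0.001], [0.572, 0.82, 0.001], [-0.0, 0.002, -1.0]]
ft_force: [-1.7, 6.3, 6.7]
width: 0.0107
```

Call:
move_arm(
  rows=[
    [0,[0.0001,0.0005,0],[0,0,4]],
    [0,[0.0001,0.0005,0],[0,0,4]],
    [0,[0.0001,0.0005,0],[0,0,4]],
    [0,[0,0,0],[0,0,0]],
    [0,[0,0,0],[0,0,0]],
    [0,[0,0,0],[0,0,0]],
    [0,[0,0,0],[0,0,0]],
    [0,[0,0,0],[0,0,0]],
    [0,[0,0,0],[0,0,0]],
    [0,[0,0,0],[0,0,0]],
  ],
)

```text
clock: 14.1
ee_pos: [0.5541, 0.054, 0.108]
ee_rot: [[-0.92, 0.391, 0.001], [0.391, 0.92, 0.001], [-0.001, 0.001, -1.0]]
ft_force: [-1.8, 5.4, 6.2]
width: 0.0104
```

```bash
python3 st.py
```

```text
t 14.1 [554.13  54.03 108.03] ty [0.3913 0.9203 0.0014] tz [ 0.001  0.001 -1.   ] F [-1.8  5.4  6.2] M [ 1.18  0.38 -0.14] w 0.0104 q [ 0.05  0.15  1.98  0.    1.01 -1.12]
```

Call:
move_arm(
  rows=[
    [0,[0,0,0.004],[0,0,0]],
    [0,[0,0,0.008],[0,0,0]],
    [0,[0,0,0.01],[0,0,0]],
    [0,[0,0,0.02],[0,0,0]],
    [0,[0,0,0.03],[0,0,0]],
    [0,[-0.005,0.01,0.01],[0,0,1.7]],
    [0,[-0.012,0.02,0],[0,0,2]],
    [0,[-0.015,0.025,0],[0,0,2]],
    [0,[-0.017,0.03,0],[0,0,2]],
    [0,[-0.017,0.03,0],[0,0,2]],
  ],
)

```text
clock: 15.35
ee_pos: [0.4859, 0.1689, 0.1876]
ee_rot: [[-0.974, 0.228, -0.002], [0.228, 0.974, -0.002], [0.001, -0.002, -1.0]]
ft_force: [0.6, 0.5, -2.5]
width: 0.0109
```

Call:
move_arm(
  rows=[
    [0,[-0.017,0.03,0],[0,0,2]],
    [0,[-0.017,0.03,0],[0,0,0]],
    [0,[-0.017,0.03,0],[0,0,0]],
    [0,[-0.013,0.02,0],[0,0,0]],
    [0,[-0.006,0.008,-0.005],[0,0,0]],
    [0,[-0.002,0.0027,-0.01],[0,0,0]],
    [0,[0,0,-0.008],[0,0,0]],
    [0,[0,0,0],[0,0,0]],
    [0,[0,0,0],[0,0,0]],
    [0,[0,0,0],[0,0,0]],
  ],
)

```text
clock: 16.6
ee_pos: [0.4161, 0.2891, 0.1662]
ee_rot: [[-0.981, 0.196, 0.001], [0.196, 0.981, 0.0], [-0.001, 0.0, -1.0]]
ft_force: [-0.8, -0.7, -3.0]
width: 0.0104
```

```bash
python3 st.py; python3 - <<'E'
from h import *
c,p,d=shot("wrist"); np.savez("w6.npz",p=p,d=d,W=c["world_from_camera"])
cv2.imwrite("pics/w6.png",cv2.resize(p[130:310,220:420],(800,720),interpolation=cv2.INTER_CUBIC)[:600,:,::-1])
hsv=cv2.cvtColor(p,cv2.COLOR_RGB2HSV); P=pts(c,d); Z=P[:,:,2]
b=(hsv[:,:,0]>98)&(hsv[:,:,0]<130)&(hsv[:,:,1]>90)&(Z>.03)&(Z<.038); rects(P,b)
E
```

```text
t 16.6 [416.13 289.07 166.19] ty [1.965e-01 9.805e-01 5.000e-04] tz [ 0.001  0.    -1.   ] F [-0.8 -0.7 -3. ] M [-0.02 -0.04 -0.01] w 0.0104 q [ 0.56 -0.    2.03 -0.    1.12 -0.81]
[260   0  29  27 118] z 0.0342 mean [257.  281.   34.2] [257.1 280.8] [13.6 27.5] 18.5
[313 160  30  52 629] z 0.0347 mean [411.1 304.5  34.7] [416.4 299.9] [28.5 52.9] 80.1
[291 176  18  35 463] z 0.0346 mean [417.1 270.   34.6] [418.2 270.8] [17.  35.7] 78.3
```

View pics/w6.png

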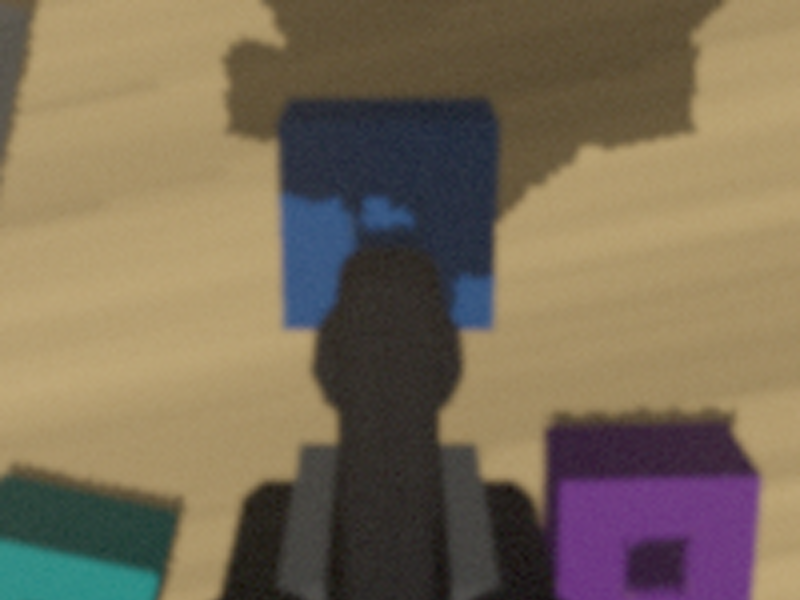

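The block (crop x 282-495, rows 118-328) is centred under the key's stem (x about 389) and square to it. A quick check along the bar axis.

```bash
python3 - <<'E'
from h import *
c=vision.calibration("wrist"); z=np.load("w6.npz"); c["world_from_camera"]=z["W"]
a=onz(c,220+388.5/4,159.3,.034)*1000; b=onz(c,220+388.5/4,212,.034)*1000
print(a,b,np.linalg.norm(a-b),"mid",(a+b)/2,"corrected",(a+b)[:2]/2-np.array([-.93,.56]))
E
```

```text
[387.90390776 294.79531818  34.        ] [441.42630326 284.12856031  34.        ] 54.57496260488675 mid [414.66510551 289.46193925  34.        ] corrected [415.59510551 288.90193925]
```

Call:
move_arm(
  rows=[
    [0,[0.0003,0,-0.02],[0,0,0]],
    [0,[0,0,-0.02],[0,0,0]],
    [0,[0,0,-0.015],[0,0,0]],
    [0,[0,0,-0.005],[0,0,0]],
    [0,[0,0,-0.004],[0,0,0]],
    [0,[0,0,-0.004],[0,0,0]],
    [0,[0,0,-0.004],[0,0,0]],
    [0,[0,0,-0.003],[0,0,0]],
    [0,[0,0,0],[0,0,0]],
    [0,[0,0,0],[0,0,0]],
  ],
)

```text
clock: 17.9
ee_pos: [0.416, 0.2893, 0.0909]
ee_rot: [[-0.981, 0.196, 0.0], [0.196, 0.981, 0.0], [-0.0, 0.0, -1.0]]
ft_force: [0.1, -0.4, -1.9]
width: 0.0105
```

```bash
python3 st.py
```

```text
t 17.9 [416.01 289.26  90.91] ty [1.959e-01 9.806e-01 2.000e-04] tz [ 0.  0. -1.] F [ 0.1 -0.4 -1.9] M [ 0.01 -0.02 -0.  ] w 0.0105 q [ 0.56  0.08  2.1  -0.    0.96 -0.82]
```

Call:
move_arm(
  rows=[
    [0,[0,0,-0.002],[0,0,0]],
    [0,[0,0,-0.0018],[0,0,0]],
    [0,[0,0,0],[0,0,0]],
    [0.4,[0,0,0],[0,0,0]],
    [0.4,[0,0,0],[0,0,0]],
    [0.4,[0,0,0.01],[0,0,0]],
    [0.4,[0,0,0.03],[0,0,0]],
    [0.4,[0,0,0.05],[0,0,0]],
    [0.5,[0,0,0.054],[0,0,0]],
    [0.5,[0.005,-0.02,0],[0,0,-9]],
  ],
)

```text
clock: 19.15
ee_pos: [0.4242, 0.2717, 0.2382]
ee_rot: [[-0.937, 0.349, 0.011], [0.349, 0.937, 0.007], [-0.008, 0.01, -1.0]]
ft_force: [-0.3, 0.1, 0.2]
width: 0.0426
```

Call:
move_arm(
  rows=[
    [0.6,[0.01,-0.03,0],[0,0,-9]],
    [0.6,[0.014,-0.035,0],[0,0,-9]],
    [0.6,[0.014,-0.035,0],[0,0,-9]],
    [0.6,[0.014,-0.035,0],[0,0,-9]],
    [0.6,[0.014,-0.045,0],[0,0,-9]],
    [0.6,[0.014,-0.05,0],[0,0,-9]],
    [0.6,[0.014,-0.05,0],[0,0,-9]],
    [0.6,[0,0,0],[0,0,-7.6]],
    [0.6,[0,0,0],[0,0,0]],
    [0.6,[0,0,0],[0,0,0]],
  ],
)

```text
clock: 20.4
ee_pos: [0.5149, -0.0104, 0.2314]
ee_rot: [[0.013, 1.0, 0.0], [1.0, -0.013, 0.0], [0.0, 0.0, -1.0]]
ft_force: [0.0, 0.1, -0.2]
width: 0.0512
```

```bash
python3 st.py; cat >> h.py <<'E'
def plates(c,d,lo=.0575,hi=.066,z=.060):
    P=pts(c,d); Z=P[:,:,2]; m=((Z>lo)&(Z<hi)&(abs(P[:,:,0]-.55)<.13)&(abs(P[:,:,1]+.01)<.06)).astype(np.uint8)
    m=cv2.morphologyEx(m,cv2.MORPH_OPEN,np.ones((3,3))); n,l,s,ce=cv2.connectedComponentsWithStats(m)
    for i in range(1,n):
        if s[i,4]>300:
            v,u=np.nonzero(l==i); T=np.array([onz(c,a,b,z)[:2]*1000 for a,b in zip(u,v)]); rc=cv2.minAreaRect(T.astype(np.float32))
            print("plate",P[l==i][:,2].mean().round(4),"cent",T.mean(0).round(1),np.round(rc[0],1),np.round(rc[1],1),round(rc[2],2))
E
python3 - <<'E'
from h import *
c,p,d=shot("wrist","w7"); np.savez("w7.npz",p=p,d=d,W=c["world_from_camera"]); plates(c,d); bush(c,p,d)
c,p,d=shot("scene"); cv2.imwrite("pics/s2.png",p[140:340,200:520,::-1])
E
```

```text
t 20.4 [514.86 -10.41 231.39] ty [ 9.999e-01 -1.300e-02  5.000e-04] tz [ 0.  0. -1.] F [ 0.   0.1 -0.2] M [ 0.03 -0.01  0.04] w 0.0512 q [-0.07 -0.04  1.94  0.    1.24 -0.06]
plate 0.0602 cent [477.5  -9.4] [477.5 -10.1] [54.6 40. ] 89.28
plate 0.0602 cent [550.  -10.8] [550.  -11.6] [55.8 40. ] 89.28
bush ell [552.68  54.77] [37.3 38.1]
 hole [552.93  54.77] [26.5 26.6] 59.6
```

View pics/w7.png

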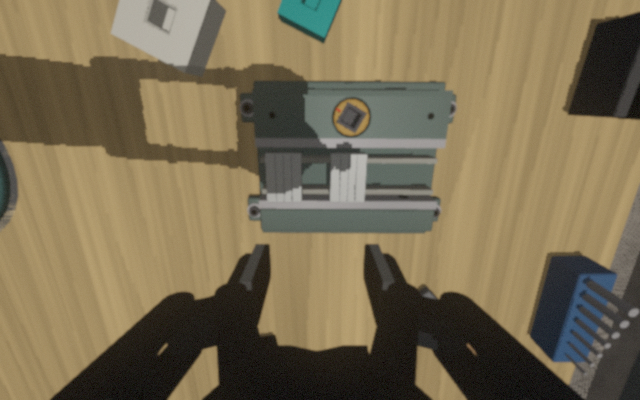

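The vise is open: the bush has moved to y≈54.8 mm and both plates lie against the fixed jaw. Next I'll tilt 40° and approach plate 1, and look up the obstacles in the saved image.

Call:
move_arm(
  rows=[
    [0.62,[-0.0095,0.0025,-0.015],[10,-0.17,0]],
    [0.62,[-0.0095,0.0025,-0.02],[10,-0.17,0]],
    [0.62,[-0.0095,0.0025,-0.03],[10,-0.17,0]],
    [0.62,[-0.0093,0.0022,-0.03],[10,-0.17,0]],
    [0.62,[0,0,-0.016],[0,0,-0.2]],
    [0.62,[0,0,0],[0,0,0]],
    [0.62,[0,0,0],[0,0,0]],
    [0.62,[0,0,0],[0,0,0]],
    [0.62,[0,0,0],[0,0,0]],
    [0.62,[0,0,0],[0,0,0]],
  ],
)

```text
clock: 21.75
ee_pos: [0.4774, -0.0009, 0.1206]
ee_rot: [[0.013, 1.0, 0.014], [0.766, -0.019, 0.642], [0.642, 0.002, -0.766]]
ft_force: [-0.2, 0.0, -0.6]
width: 0.0531
```

```bash
python3 st.py; python3 - <<'E'
from h import *
c=vision.calibration("wrist")
for n in ("w2","w4"):
    z=np.load(n+".npz"); c["world_from_camera"]=z["W"]; P=pts(c,z["d"]); Z=P[:,:,2]
    print(n); rects(P,cv2.morphologyEx(((Z>.012)&(Z<.08)&(P[:,:,1]>.05)&(P[:,:,0]>.45)&(P[:,:,0]<.8)).astype(np.uint8),cv2.MORPH_OPEN,np.ones((3,3))),100)
E
```

```text
t 21.75 [477.42  -0.94 120.59] ty [ 0.9998 -0.0188  0.0021] tz [ 0.014  0.642 -0.766] F [-0.2  0.  -0.6] M [-0.25  0.05  0.02] w 0.0531 q [-0.49  0.18  2.09  0.64  1.29 -0.79]
w2
[ 380  101   61   55 2420] z 0.0328 mean [521.7 342.9  32.8] [523.7 341.9] [54.  54.9] 80.3
[ 524  168   57   47 1123] z 0.0254 mean [712.1 263.   25.4] [712.1 264.2] [20.  66.7] 50.9
[ 361  230   56   53 1604] z 0.0311 mean [507.  176.   31.1] [511.7 171.2] [55.1 54.5] 64.0
[ 341  297   74   47 3074] z 0.0397 mean [498.2  76.3  39.7] [500.5  73. ] [ 46.1 100.9] 89.8
[468 299  26  17 241] z 0.0198 mean [658.9  83.9  19.8] [660.9  82.3] [16.1 50.3] 53.7
w4
[ 303   15   73   82 3483] z 0.0333 mean [512.  171.6  33.3] [512.1 171.2] [55.  54.4] 64.4
[ 278  136  207   49 9360] z 0.042 mean [554.6  72.5  42. ] [565.2  71. ] [ 44.9 230.6] 89.2
```

Call:
move_arm(
  rows=[
    [0.62,[0,0,-0.02],[0,0,0]],
    [0.62,[0,0,-0.025],[0,0,0]],
    [0.62,[0,0,-0.02],[0,0,0]],
    [0.62,[0,0,-0.01],[0,0,0]],
    [0.62,[0,0,-0.0065],[0,0,0]],
    [0.62,[0,0,0],[0,0,0]],
    [0.4,[0,0,0],[0,0,0]],
    [0.3,[0,0,0],[0,0,0]],
    [0.3,[0,0,0],[0,0,0]],
    [0.3,[0,0,0],[0,0,0]],
  ],
  newtons=60,
)

```text
clock: 23.0
ee_pos: [0.4777, -0.0014, 0.0391]
ee_rot: [[0.014, 1.0, 0.014], [0.766, -0.02, 0.642], [0.643, 0.002, -0.766]]
ft_force: [-1.3, -1.2, 3.7]
width: 0.0395
```

```bash
python3 st.py
```

```text
t 23.0 [477.7   -1.4   39.09] ty [ 0.9998 -0.0197  0.0021] tz [ 0.014  0.642 -0.766] F [-1.3 -1.2  3.7] M [-0.18  0.03 -0.03] w 0.0395 q [-0.49  0.31  2.13  0.67  1.16 -0.9 ]
```

Call:
move_arm(
  rows=[
    [0.3,[0,0,0.01],[0,0,0]],
    [0.3,[0,0,0.03],[0,0,0]],
    [0.3,[0,0,0.03],[0,0,0]],
    [0.3,[0,0,0.041],[0,0,0]],
    [0.3,[0.01,0.015,0],[-7.5,0.15,0]],
    [0.3,[0.011,0.018,0],[-7.5,0.15,0]],
    [0.3,[0.011,0.018,0],[-7.5,0.15,0]],
    [0.3,[0.011,0.018,0],[-7.5,0.15,0]],
    [0.3,[0.011,0.018,0],[-7.5,0.15,0]],
    [0.3,[0.011,0.018,0],[-7.5,0.15,0]],
  ],
  newtons=80,
)

```text
clock: 24.25
ee_pos: [0.5414, 0.1045, 0.1498]
ee_rot: [[0.02, 1.0, -0.002], [0.996, -0.02, -0.092], [-0.092, 0.0, -0.996]]
ft_force: [-0.4, -1.3, -3.7]
width: 0.0386
```

Call:
move_arm(
  rows=[
    [0.3,[0.011,0.018,0],[-7.5,0.15,0]],
    [0.3,[0.011,0.018,0],[-7.5,0.15,0]],
    [0.3,[0.011,0.018,0],[-7.5,0.15,0]],
    [0.3,[0.011,0.018,0],[-7.5,0.15,0]],
    [0.3,[0.012,0.018,0],[-7.5,0.15,0]],
    [0.3,[0.011,0.0185,0],[-7.5,0.15,0]],
    [0.3,[0,0,-0.04],[0,0,0]],
    [0.3,[0,0,-0.04],[0,0,0]],
    [0.3,[0,0,0],[0,0,0]],
    [0.3,[0,0,0],[0,0,0]],
  ],
)

```text
clock: 25.5
ee_pos: [0.6093, 0.2124, 0.0706]
ee_rot: [[0.013, 1.0, -0.015], [0.642, -0.019, -0.766], [-0.766, 0.0, -0.642]]
ft_force: [0.8, 0.2, -3.4]
width: 0.0383
```

```bash
python3 st.py; python3 - <<'E'
from h import *
c,p,d=shot("side"); cv2.imwrite("pics/sd1.png",cv2.resize(p[120:320,200:500],(750,500))[:,:,::-1])
E
```

```text
t 25.5 [609.32 212.39  70.59] ty [ 9.998e-01 -1.940e-02  1.000e-04] tz [-0.015 -0.766 -0.642] F [ 0.8  0.2 -3.4] M [ 0.68 -0.04 -0.01] w 0.0383 q [ 0.63  0.71  1.52 -0.66  1.54  0.89]
```

View pics/sd1.png

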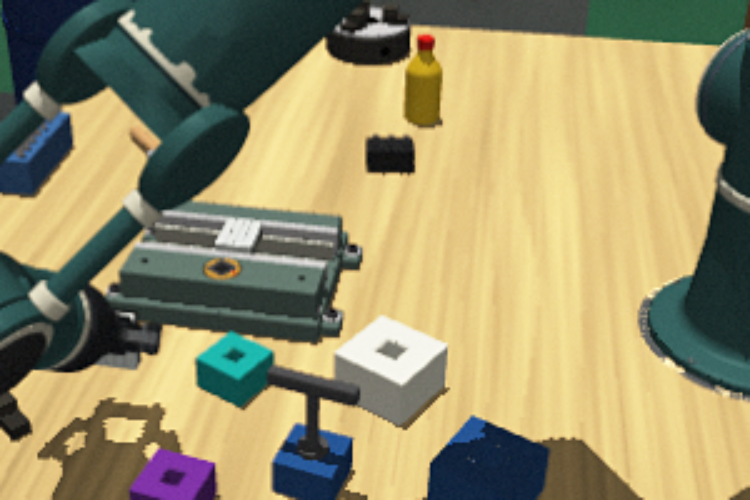

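The plate is held on edge at crop (110,350), the second plate is still in the vise at (238,235), and the key stands upright in its block. Setting it down.

Call:
move_arm(
  rows=[
    [0.3,[0,0,-0.02],[0,0,0]],
    [0.3,[0,0,-0.02],[0,0,0]],
    [0.3,[0,0,-0.008],[0,0,0]],
    [0.3,[0,0,-0.002],[0,0,0]],
    [0.3,[0,0,-0.0015],[0,0,0]],
    [0.3,[0,0,-0.0005],[0,0,0]],
    [0.3,[0,0,0],[0,0,0]],
    [0.3,[0,0,0],[0,0,0]],
    [0.3,[0,0,0],[0,0,0]],
    [0.3,[0,0,0],[0,0,0]],
  ],
)

```text
clock: 26.8
ee_pos: [0.6079, 0.2117, 0.0201]
ee_rot: [[0.013, 1.0, -0.018], [0.639, -0.022, -0.769], [-0.769, -0.002, -0.639]]
ft_force: [-7.1, 0.5, 8.6]
width: 0.0388
```

```bash
python3 st.py
```

```text
t 26.8 [607.86 211.71  20.12] ty [ 0.9998 -0.0218 -0.0017] tz [-0.018 -0.769 -0.639] F [-7.1  0.5  8.6] M [-0.56  0.76 -0.73] w 0.0388 q [ 0.63  0.77  1.53 -0.66  1.5   0.93]
```

Call:
move_arm(
  rows=[
    [0.3,[0,0,0.001],[0,0,0]],
    [0.3,[0,0,0.0005],[0,0,0]],
    [0.3,[0,0,0],[0,0,0]],
    [0.3,[0,0,0],[0,0,0]],
    [0.3,[0,0,0],[0,0,0]],
    [0.3,[0,0,0],[0,0,0]],
    [0.3,[0,0,0],[0,0,0]],
    [0.3,[0,0,0],[0,0,0]],
    [0.3,[0,0,0],[0,0,0]],
    [0.3,[0,0,0],[0,0,0]],
  ],
  newtons=20,
)

```text
clock: 28.05
ee_pos: [0.6084, 0.2118, 0.0201]
ee_rot: [[0.012, 1.0, -0.017], [0.641, -0.021, -0.768], [-0.768, -0.001, -0.641]]
ft_force: [-6.1, -1.1, 6.2]
width: 0.0388
```

```bash
python3 st.py
```

```text
t 28.05 [608.43 211.84  20.08] ty [ 0.9998 -0.0206 -0.0014] tz [-0.017 -0.768 -0.641] F [-6.1 -1.1  6.2] M [-0.5   0.54 -0.61] w 0.0388 q [ 0.63  0.77  1.53 -0.66  1.49  0.93]
```

Call:
move_arm(
  rows=[
    [0.62,[0,0,0],[0,0,0]],
    [0.62,[0,0,0],[0,0,0]],
    [0.62,[0,0.004,0.003],[0,0,0]],
    [0.62,[0,0.015,0.0125],[0,0,0]],
    [0.62,[0,0.023,0.019],[0,0,0]],
    [0.62,[0,0.023,0.019],[0,0,0]],
    [0.62,[0,0,0.04],[0,0,0]],
    [0.62,[0,-0.01,0.03],[8,-0.16,0]],
    [0.62,[0,-0.01,0.03],[8,-0.16,0]],
    [0.62,[0,-0.01,0.02],[8,-0.16,0]],
  ],
)

```text
clock: 29.3
ee_pos: [0.6102, 0.2493, 0.1964]
ee_rot: [[0.017, 1.0, -0.003], [0.902, -0.017, -0.432], [-0.432, 0.005, -0.902]]
ft_force: [0.5, -1.6, 0.6]
width: 0.0532
```

Call:
move_arm(
  rows=[
    [0.62,[0,-0.01,0],[9,-0.18,0]],
    [0.62,[0,-0.01,0],[9,-0.18,0]],
    [0.62,[0,-0.003,0],[8,-0.16,0]],
    [0.62,[0,0,0],[0,0,0]],
    [0.62,[0,0,0],[0,0,0]],
    [0.62,[0,0,0],[0,0,0]],
    [0.62,[0,0,0],[0,0,0]],
    [0.62,[0,0,0],[0,0,0]],
    [0.62,[0,0,0],[0,0,0]],
    [0.62,[0,0,0],[0,0,0]],
  ],
)

```text
clock: 30.55
ee_pos: [0.6091, 0.2245, 0.1924]
ee_rot: [[0.019, 1.0, 0.0], [1.0, -0.019, -0.0], [-0.0, 0.0, -1.0]]
ft_force: [-0.9, 0.2, 0.8]
width: 0.0526
```

```bash
python3 st.py; cat >> h.py <<'E'
def stand(c,d,z=.056):
    P=pts(c,d); Z=P[:,:,2]; m=((abs(Z-z)<.004)&(abs(P[:,:,0]-.608)<.08)&(abs(P[:,:,1]-.22)<.07)).astype(np.uint8)
    n,l,s,ce=cv2.connectedComponentsWithStats(m)
    for i in range(1,n):
        if s[i,4]>100:
            v,u=np.nonzero(l==i); T=np.array([onz(c,a,b,z)[:2]*1000 for a,b in zip(u,v)]); rc=cv2.minAreaRect(T.astype(np.float32))
            print("stand",P[l==i][:,2].mean().round(4),"cent",T.mean(0).round(1),np.round(rc[0],1),np.round(rc[1],1),round(rc[2],2))
E
python3 - <<'E'
from h import *
c,p,d=shot("wrist","w8"); np.savez("w8.npz",p=p,d=d,W=c["world_from_camera"]); stand(c,d); plates(c,d)
E
```

```text
t 30.55 [609.08 224.47 192.41] ty [ 9.998e-01 -1.900e-02  2.000e-04] tz [ 0. -0. -1.] F [-0.9  0.2  0.8] M [ 0.02 -0.02  0.01] w 0.0526 q [ 0.31  0.24  1.7  -0.    1.2   0.33]
stand 0.0565 cent [608.8 224.5] [609.1 224.5] [15.8 39.6] 88.95
```

View pics/w8.png

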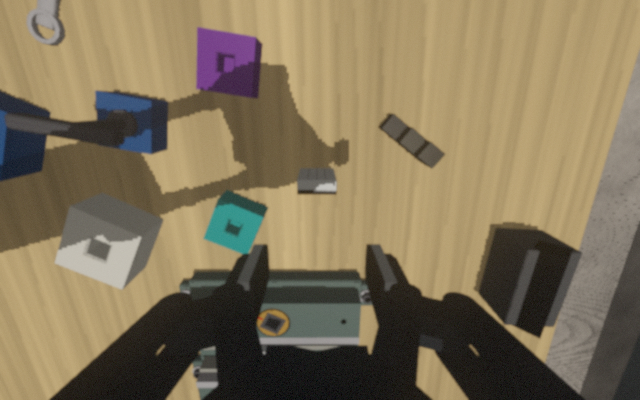

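The plate stands at pixel (317,180) with its bright side facing +y as planned. Regrasping with the tool tilted the other way.

Call:
move_arm(
  rows=[
    [0.62,[0,0.002,-0.01],[8.4,-0.16,0]],
    [0.62,[0,0.002,-0.015],[8.4,-0.16,0]],
    [0.62,[0,0.002,-0.015],[8.3,-0.16,0]],
    [0.62,[0,0.002,-0.015],[8.3,-0.16,0]],
    [0.62,[0,0.002,-0.015],[8.3,-0.16,0]],
    [0.62,[0,0.0026,-0.015],[8.3,-0.16,0]],
    [0.62,[0,0,-0.007],[0,0,0]],
    [0.62,[0,0,0],[0,0,0]],
    [0.62,[0,0,0],[0,0,0]],
    [0.62,[0,0,0],[0,0,0]],
  ],
)

```text
clock: 31.85
ee_pos: [0.61, 0.2378, 0.1024]
ee_rot: [[0.008, 1.0, 0.016], [0.643, -0.018, 0.765], [0.766, 0.004, -0.643]]
ft_force: [-0.1, 0.7, 0.8]
width: 0.0528
```

```bash
python3 st.py
```

```text
t 31.85 [610.   237.83 102.44] ty [ 0.9998 -0.0178  0.0039] tz [ 0.016  0.765 -0.643] F [-0.1  0.7  0.8] M [-0.38  0.    0.03] w 0.0528 q [-0.09  0.4   1.94  1.    1.15 -0.68]
```

Call:
move_arm(
  rows=[
    [0.62,[-0.001,-0.0006,-0.02],[0,0,0]],
    [0.62,[0,0,-0.025],[0,0,0]],
    [0.62,[0,0,-0.02],[0,0,0]],
    [0.62,[0,0,-0.013],[0,0,0]],
    [0.62,[0,0,-0.007],[0,0,0]],
    [0.62,[0,0,0],[0,0,0]],
    [0.4,[0,0,0],[0,0,0]],
    [0.3,[0,0,0],[0,0,0]],
    [0.3,[0,0,0],[0,0,0]],
    [0.3,[0,0,0],[0,0,0]],
  ],
  newtons=60,
)

```text
clock: 33.1
ee_pos: [0.6089, 0.2363, 0.0162]
ee_rot: [[0.011, 1.0, 0.016], [0.642, -0.02, 0.766], [0.766, 0.002, -0.643]]
ft_force: [1.3, -1.1, 1.8]
width: 0.0391
```

```bash
python3 st.py
```

```text
t 33.1 [608.91 236.27  16.23] ty [ 0.9998 -0.0199  0.0018] tz [ 0.016  0.766 -0.643] F [ 1.3 -1.1  1.8] M [-0.26 -0.1  -0.15] w 0.0391 q [-0.09  0.54  1.95  1.06  1.07 -0.82]
```

Call:
move_arm(
  rows=[
    [0.3,[0,0,0.01],[0,0,0]],
    [0.3,[0,0,0.03],[0,0,0]],
    [0.3,[0,0,0.045],[0,0,0]],
    [0.3,[0,0,0.049],[0,0,0]],
    [0.3,[-0.01,-0.018,0],[-7.5,0.15,0]],
    [0.3,[-0.011,-0.0215,0],[-7.5,0.15,0]],
    [0.3,[-0.011,-0.0215,0],[-7.5,0.15,0]],
    [0.3,[-0.011,-0.0215,0],[-7.5,0.15,0]],
    [0.3,[-0.011,-0.0215,0],[-7.5,0.15,0]],
    [0.3,[-0.011,-0.0215,0],[-7.5,0.15,0]],
  ],
  newtons=80,
)

```text
clock: 34.35
ee_pos: [0.5416, 0.1099, 0.1496]
ee_rot: [[0.02, 1.0, 0.0], [0.996, -0.02, 0.082], [0.082, -0.002, -0.997]]
ft_force: [0.8, 0.4, -4.2]
width: 0.0385
```

Call:
move_arm(
  rows=[
    [0.3,[-0.011,-0.0215,0],[-7.5,0.15,0]],
    [0.3,[-0.011,-0.0215,0],[-7.5,0.15,0]],
    [0.3,[-0.011,-0.0215,0],[-7.5,0.15,0]],
    [0.3,[-0.011,-0.0215,0],[-7.5,0.15,0]],
    [0.3,[-0.011,-0.0215,0],[-7.5,0.15,0]],
    [0.3,[-0.0114,-0.0233,0],[-7.5,0.15,0]],
    [0.3,[0,0,-0.04],[0,0,0]],
    [0.3,[0,0,-0.04],[0,0,0]],
    [0.3,[0,0,0],[0,0,0]],
    [0.3,[0,0,0],[0,0,0]],
  ],
)

```text
clock: 35.6
ee_pos: [0.477, -0.0199, 0.0706]
ee_rot: [[0.015, 1.0, -0.013], [0.765, -0.02, -0.643], [-0.643, -0.0, -0.766]]
ft_force: [1.2, 0.5, -2.7]
width: 0.0383
```

```bash
python3 st.py
```

```text
t 35.6 [477.02 -19.91  70.55] ty [ 0.9998 -0.0199 -0.    ] tz [-0.013 -0.643 -0.766] F [ 1.2  0.5 -2.7] M [ 0.59 -0.02  0.08] w 0.0383 q [ 0.35  0.26  2.12 -0.71  1.17  0.8 ]
```

Lowering to the parallels, gently.

Call:
move_arm(
  rows=[
    [0.3,[0.0004,0,-0.01],[0,0,0]],
    [0.3,[0,0,-0.008],[0,0,0]],
    [0.3,[0,0,-0.006],[0,0,0]],
    [0.3,[0,0,-0.003],[0,0,0]],
    [0.3,[0,0,-0.002],[0,0,0]],
    [0.3,[0,0,-0.001],[0,0,0]],
    [0.3,[0,0,0],[0,0,0]],
    [0.3,[0,0,0],[0,0,0]],
    [0.3,[0,0,0],[0,0,0]],
    [0.3,[0,0,0],[0,0,0]],
  ],
)

```text
clock: 36.85
ee_pos: [0.4774, -0.0203, 0.041]
ee_rot: [[0.016, 1.0, -0.013], [0.764, -0.02, -0.644], [-0.645, -0.0, -0.765]]
ft_force: [-2.6, 0.7, 6.2]
width: 0.0386
```

```bash
python3 st.py
```

```text
t 36.85 [477.4 -20.3  41. ] ty [ 0.9998 -0.0204 -0.    ] tz [-0.013 -0.644 -0.765] F [-2.6  0.7  6.2] M [-0.    0.34 -0.21] w 0.0386 q [ 0.35  0.31  2.13 -0.73  1.13  0.84]
```

Call:
move_arm(
  rows=[
    [0.5,[0,0,0],[0,0,0]],
    [0.62,[0,0,0],[0,0,0]],
    [0.62,[0,0,0],[0,0,0]],
    [0.62,[0,0.003,0.004],[0,0,0]],
    [0.62,[0,0.013,0.015],[0,0,0]],
    [0.62,[0,0.026,0.031],[0,0,0]],
    [0.62,[0,0.02,0.04],[0,0,0]],
    [0.62,[0.01,-0.01,0.03],[8,-0.16,0]],
    [0.62,[0.01,-0.01,0.03],[8,-0.16,0]],
    [0.62,[0.01,-0.01,0.02],[8,-0.16,0]],
  ],
)

```text
clock: 38.1
ee_pos: [0.5086, 0.0135, 0.2133]
ee_rot: [[0.017, 1.0, 0.0], [0.963, -0.016, -0.27], [-0.27, 0.005, -0.963]]
ft_force: [-0.1, -0.4, -1.3]
width: 0.0531
```

Call:
move_arm(
  rows=[
    [0.62,[0.02,-0.01,0.005],[8,-0.16,0]],
    [0.62,[0.02,-0.01,0],[8,-0.16,0]],
    [0.62,[0,-0.004,0],[0,0,0]],
    [0.62,[0,0,0],[0,0,0]],
    [0.62,[0,0,0],[0,0,0]],
    [0.62,[0,0,0],[0,0,0]],
    [0.62,[0,0,0],[0,0,0]],
    [0.62,[0,0,0],[0,0,0]],
    [0.62,[0,0,0],[0,0,0]],
    [0.62,[0,0,0],[0,0,0]],
  ],
)

```text
clock: 39.35
ee_pos: [0.5471, -0.0119, 0.2144]
ee_rot: [[0.019, 1.0, -0.0], [1.0, -0.019, -0.0], [-0.0, -0.0, -1.0]]
ft_force: [0.2, -0.1, -0.5]
width: 0.0528
```

```bash
python3 st.py; python3 - <<'E'
from h import *
c,p,d=shot("wrist"); np.savez("w9.npz",p=p,d=d,W=c["world_from_camera"]); plates(c,d)
cv2.imwrite("pics/w9.png",cv2.resize(p[60:260,180:460],(800,572),interpolation=cv2.INTER_CUBIC)[:,:,::-1])
E
```

```text
t 39.35 [547.08 -11.92 214.45] ty [ 9.998e-01 -1.940e-02 -4.000e-04] tz [-0. -0. -1.] F [ 0.2 -0.1 -0.5] M [0.   0.   0.05] w 0.0528 q [-0.07  0.03  1.9  -0.    1.21 -0.05]
plate 0.0607 cent [478.1  -8. ] [478.   -8.8] [56.3 40.2] 88.93
plate 0.0602 cent [550.1 -11. ] [550.1 -11.8] [55.7 39.6] 88.41
```

View pics/w9.png

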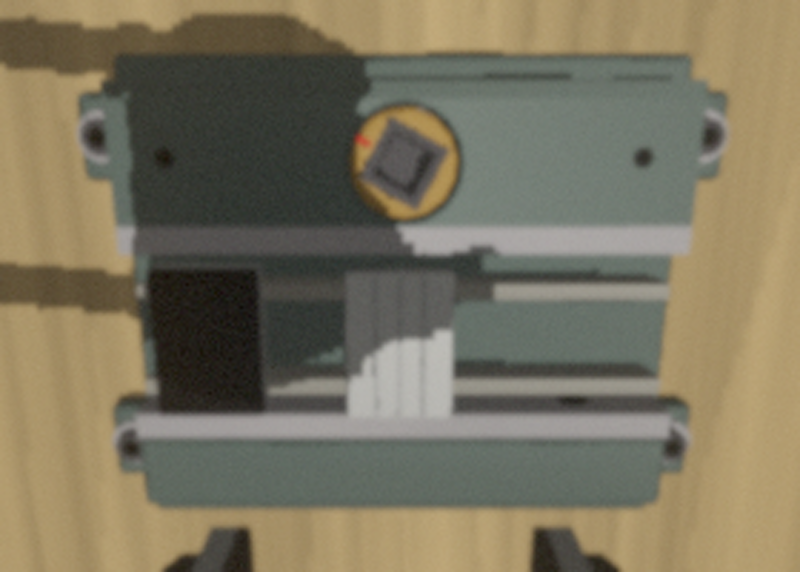

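Plate 1 is back, black face up and flat at crop (208,340), z 60.7 mm. Plate 2 at crop (400,345) is untouched. Same sequence for plate 2.

Call:
move_arm(
  rows=[
    [0.62,[0.0007,0.0025,-0.015],[8,-0.16,0]],
    [0.62,[0.0007,0.0025,-0.02],[8,-0.16,0]],
    [0.62,[0.0007,0.0025,-0.02],[8,-0.16,0]],
    [0.62,[0.0007,0.0023,-0.02],[8,-0.16,0]],
    [0.62,[0,0,-0.019],[8,-0.16,0]],
    [0.62,[0,0,0],[0,0,0]],
    [0.62,[0,0,0],[0,0,0]],
    [0.62,[0,0,0],[0,0,0]],
    [0.62,[0,0,0],[0,0,0]],
    [0.62,[0,0,0],[0,0,0]],
  ],
  newtons=60,
)

```text
clock: 40.65
ee_pos: [0.5503, -0.0017, 0.1215]
ee_rot: [[0.013, 1.0, 0.013], [0.767, -0.018, 0.642], [0.642, 0.002, -0.767]]
ft_force: [-0.1, -0.6, -0.3]
width: 0.0532
```

```bash
python3 st.py
```

```text
t 40.65 [550.28  -1.72 121.49] ty [ 0.9998 -0.0182  0.002 ] tz [ 0.013  0.642 -0.767] F [-0.1 -0.6 -0.3] M [-0.34  0.06 -0.  ] w 0.0532 q [-0.43  0.29  1.95  0.66  1.29 -0.73]
```

Call:
move_arm(
  rows=[
    [0.62,[-0.0004,-0.0004,-0.02],[0,0,0]],
    [0.62,[0,0,-0.025],[0,0,0]],
    [0.62,[0,0,-0.02],[0,0,0]],
    [0.62,[0,0,-0.011],[0,0,0]],
    [0.62,[0,0,-0.0065],[0,0,0]],
    [0.62,[0,0,0],[0,0,0]],
    [0.4,[0,0,0],[0,0,0]],
    [0.3,[0,0,0],[0,0,0]],
    [0.3,[0,0,0],[0,0,0]],
    [0.3,[0,0,0],[0,0,0]],
  ],
  newtons=60,
)

```text
clock: 41.9
ee_pos: [0.5503, -0.0029, 0.0386]
ee_rot: [[0.014, 1.0, 0.014], [0.766, -0.02, 0.642], [0.642, 0.002, -0.766]]
ft_force: [1.4, -1.5, 2.7]
width: 0.039
```

```bash
python3 st.py
```

```text
t 41.9 [550.26  -2.89  38.64] ty [ 0.9998 -0.0197  0.0018] tz [ 0.014  0.642 -0.766] F [ 1.4 -1.5  2.7] M [-0.26 -0.12 -0.08] w 0.039 q [-0.44  0.41  1.98  0.69  1.18 -0.83]
```

Call:
move_arm(
  rows=[
    [0.3,[0,0,0.01],[0,0,0]],
    [0.3,[0,0,0.03],[0,0,0]],
    [0.3,[0,0,0.03],[0,0,0]],
    [0.3,[0,0,0.041],[0,0,0]],
    [0.3,[0.005,0.016,0],[-7.5,0.15,0]],
    [0.3,[0.005,0.018,0],[-7.5,0.15,0]],
    [0.3,[0.005,0.018,0],[-7.5,0.15,0]],
    [0.3,[0.005,0.018,0],[-7.5,0.15,0]],
    [0.3,[0.005,0.018,0],[-7.5,0.15,0]],
    [0.3,[0.005,0.018,0],[-7.5,0.15,0]],
  ],
  newtons=80,
)

```text
clock: 43.15
ee_pos: [0.5785, 0.104, 0.1493]
ee_rot: [[0.02, 1.0, -0.003], [0.996, -0.02, -0.092], [-0.092, -0.001, -0.996]]
ft_force: [-0.2, -1.2, -3.6]
width: 0.0386
```

Call:
move_arm(
  rows=[
    [0.3,[0.005,0.018,0],[-7.5,0.15,0]],
    [0.3,[0.005,0.018,0],[-7.5,0.15,0]],
    [0.3,[0.005,0.018,0],[-7.5,0.15,0]],
    [0.3,[0.005,0.018,0],[-7.5,0.15,0]],
    [0.3,[0.005,0.018,0],[-7.5,0.15,0]],
    [0.3,[0.004,0.018,0],[-7.5,0.15,0]],
    [0.3,[0,0.001,-0.04],[0,0,0]],
    [0.3,[0,0,-0.04],[0,0,0]],
    [0.3,[0,0,-0.02],[0,0,0]],
    [0.3,[0,0,0],[0,0,0]],
  ],
)

```text
clock: 44.4
ee_pos: [0.6071, 0.2116, 0.0472]
ee_rot: [[0.01, 1.0, -0.019], [0.641, -0.02, -0.768], [-0.768, -0.004, -0.641]]
ft_force: [-0.3, -0.5, -2.5]
width: 0.0388
```

Call:
move_arm(
  rows=[
    [0.3,[0,0,-0.015],[0,0,0]],
    [0.3,[0,0,-0.008],[0,0,0]],
    [0.3,[0,0,-0.004],[0,0,0]],
    [0.3,[0,0,-0.0015],[0,0,0]],
    [0.3,[0,0,-0.001],[0,0,0]],
    [0.3,[0,0,0],[0,0,0]],
    [0.3,[0,0,0],[0,0,0]],
    [0.3,[0,0,0],[0,0,0]],
    [0.3,[0,0,0],[0,0,0]],
    [0.3,[0,0,0],[0,0,0]],
  ],
)

```text
clock: 45.65
ee_pos: [0.6087, 0.2125, 0.0201]
ee_rot: [[0.013, 1.0, -0.015], [0.642, -0.02, -0.766], [-0.766, -0.0, -0.642]]
ft_force: [-0.9, -0.2, 3.0]
width: 0.0389
```

```bash
python3 st.py
```

```text
t 45.65 [608.66 212.55  20.09] ty [ 9.998e-01 -1.990e-02 -2.000e-04] tz [-0.015 -0.766 -0.642] F [-0.9 -0.2  3. ] M [ 0.12  0.12 -0.19] w 0.0389 q [ 0.63  0.77  1.53 -0.66  1.49  0.93]
```

Call:
move_arm(
  rows=[
    [0.5,[0,0,0],[0,0,0]],
    [0.62,[0,0,0],[0,0,0]],
    [0.62,[0,0.004,0.003],[0,0,0]],
    [0.62,[0,0.015,0.0125],[0,0,0]],
    [0.62,[0,0.023,0.019],[0,0,0]],
    [0.62,[0,0.023,0.019],[0,0,0]],
    [0.62,[0,0,0.04],[0,0,0]],
    [0.62,[0,-0.01,0.03],[8,-0.16,0]],
    [0.62,[0,-0.01,0.03],[8,-0.16,0]],
    [0.62,[0,-0.01,0.02],[8,-0.16,0]],
  ],
)

```text
clock: 46.9
ee_pos: [0.6095, 0.2493, 0.1969]
ee_rot: [[0.018, 1.0, -0.004], [0.901, -0.018, -0.432], [-0.432, 0.004, -0.902]]
ft_force: [-0.1, 0.7, -0.5]
width: 0.0529
```

Call:
move_arm(
  rows=[
    [0.62,[0,-0.01,0],[9,-0.18,0]],
    [0.62,[0,-0.01,0],[9,-0.18,0]],
    [0.62,[0,-0.003,0],[8,-0.16,0]],
    [0.62,[0,0,0],[0,0,0]],
    [0.62,[0,0,0],[0,0,0]],
    [0.62,[0,0,0],[0,0,0]],
    [0.62,[0,0,0],[0,0,0]],
    [0.62,[0,0,0],[0,0,0]],
    [0.62,[0,0,0],[0,0,0]],
    [0.62,[0,0,0],[0,0,0]],
  ],
)

```text
clock: 48.15
ee_pos: [0.6085, 0.2246, 0.1929]
ee_rot: [[0.019, 1.0, -0.0], [1.0, -0.019, -0.0], [-0.0, -0.0, -1.0]]
ft_force: [0.4, 0.4, 0.1]
width: 0.0529
```

```bash
python3 st.py; python3 - <<'E'
from h import *
c,p,d=shot("wrist","w10"); stand(c,d)
c,p,d=shot("scene"); plates(c,d)
E
```

```text
t 48.15 [608.48 224.56 192.88] ty [ 9.998e-01 -1.930e-02 -5.000e-04] tz [-0. -0. -1.] F [0.4 0.4 0.1] M [0.06 0.01 0.04] w 0.0529 q [ 0.32  0.24  1.71 -0.    1.2   0.33]
stand 0.0565 cent [609.  225.5] [609. 226.] [16.8 38.8] 88.94
```

Call:
move_arm(
  rows=[
    [0.62,[0,0.003,-0.01],[8.4,-0.16,0]],
    [0.62,[0,0.002,-0.015],[8.4,-0.16,0]],
    [0.62,[0,0.002,-0.015],[8.3,-0.16,0]],
    [0.62,[0,0.002,-0.015],[8.3,-0.16,0]],
    [0.62,[0,0.002,-0.015],[8.3,-0.16,0]],
    [0.62,[0,0.002,-0.015],[8.3,-0.16,0]],
    [0.62,[0,0,-0.007],[0,0,0]],
    [0.62,[0,0,0],[0,0,0]],
    [0.62,[0,0,0],[0,0,0]],
    [0.62,[0,0,0],[0,0,0]],
  ],
)

```text
clock: 49.5
ee_pos: [0.6094, 0.2383, 0.1029]
ee_rot: [[0.009, 1.0, 0.015], [0.643, -0.017, 0.765], [0.766, 0.003, -0.643]]
ft_force: [0.3, 0.5, 0.2]
width: 0.053
```

Call:
move_arm(
  rows=[
    [0.62,[-0.0004,0,-0.02],[0,0,0]],
    [0.62,[0,0,-0.025],[0,0,0]],
    [0.62,[0,0,-0.02],[0,0,0]],
    [0.62,[0,0,-0.013],[0,0,0]],
    [0.62,[0,0,-0.007],[0,0,0]],
    [0.62,[0,0,0],[0,0,0]],
    [0.4,[0,0,0],[0,0,0]],
    [0.3,[0,0,0],[0,0,0]],
    [0.3,[0,0,0],[0,0,0]],
    [0.3,[0,0,0],[0,0,0]],
  ],
  newtons=60,
)

```text
clock: 50.75
ee_pos: [0.609, 0.2374, 0.0167]
ee_rot: [[0.012, 1.0, 0.016], [0.642, -0.02, 0.766], [0.766, 0.001, -0.643]]
ft_force: [1.4, -0.9, 1.3]
width: 0.039
```

```bash
python3 st.py
```

```text
t 50.75 [608.98 237.37  16.74] ty [ 0.9998 -0.0197  0.0013] tz [ 0.016  0.766 -0.643] F [ 1.4 -0.9  1.3] M [-0.33 -0.19 -0.22] w 0.039 q [-0.09  0.54  1.95  1.06  1.07 -0.81]
```

Call:
move_arm(
  rows=[
    [0.3,[0,0,0.01],[0,0,0]],
    [0.3,[0,0,0.03],[0,0,0]],
    [0.3,[0,0,0.045],[0,0,0]],
    [0.3,[0,0,0.049],[0,0,0]],
    [0.3,[-0.005,-0.018,0],[-7.5,0.15,0]],
    [0.3,[-0.005,-0.0215,0],[-7.5,0.15,0]],
    [0.3,[-0.005,-0.0215,0],[-7.5,0.15,0]],
    [0.3,[-0.005,-0.0215,0],[-7.5,0.15,0]],
    [0.3,[-0.005,-0.0215,0],[-7.5,0.15,0]],
    [0.3,[-0.005,-0.0215,0],[-7.5,0.15,0]],
  ],
  newtons=80,
)

```text
clock: 52.0
ee_pos: [0.5766, 0.111, 0.1499]
ee_rot: [[0.02, 1.0, -0.001], [0.996, -0.02, 0.082], [0.082, -0.003, -0.997]]
ft_force: [-1.2, 0.4, -3.6]
width: 0.0387
```

Call:
move_arm(
  rows=[
    [0.3,[-0.005,-0.0215,0],[-7.5,0.15,0]],
    [0.3,[-0.005,-0.0215,0],[-7.5,0.15,0]],
    [0.3,[-0.005,-0.0215,0],[-7.5,0.15,0]],
    [0.3,[-0.005,-0.0215,0],[-7.5,0.15,0]],
    [0.3,[-0.005,-0.0215,0],[-7.5,0.15,0]],
    [0.3,[-0.004,-0.0254,0],[-7.5,0.15,0]],
    [0.3,[0,0,-0.04],[0,0,0]],
    [0.3,[0,0,-0.04],[0,0,0]],
    [0.3,[0,0,0],[0,0,0]],
    [0.3,[0,0,0],[0,0,0]],
  ],
)

```text
clock: 53.25
ee_pos: [0.5494, -0.021, 0.071]
ee_rot: [[0.015, 1.0, -0.014], [0.765, -0.02, -0.643], [-0.643, -0.0, -0.766]]
ft_force: [1.4, 0.7, -3.0]
width: 0.0382
```

```bash
python3 st.py
```

```text
t 53.25 [549.35 -20.96  71.03] ty [ 9.998e-01 -2.050e-02 -5.000e-04] tz [-0.014 -0.643 -0.766] F [ 1.4  0.7 -3. ] M [ 0.6  -0.04  0.02] w 0.0382 q [ 0.31  0.36  1.97 -0.72  1.18  0.74]
```

Call:
move_arm(
  rows=[
    [0.3,[0.0004,0,-0.01],[0,0,0]],
    [0.3,[0,0,-0.008],[0,0,0]],
    [0.3,[0,0,-0.006],[0,0,0]],
    [0.3,[0,0,-0.003],[0,0,0]],
    [0.3,[0,0,-0.002],[0,0,0]],
    [0.3,[0,0,-0.001],[0,0,0]],
    [0.3,[0,0,0],[0,0,0]],
    [0.3,[0,0,0],[0,0,0]],
    [0.3,[0,0,0],[0,0,0]],
    [0.3,[0,0,0],[0,0,0]],
  ],
)

```text
clock: 54.5
ee_pos: [0.5497, -0.0212, 0.0412]
ee_rot: [[0.016, 1.0, -0.014], [0.765, -0.021, -0.644], [-0.644, -0.0, -0.765]]
ft_force: [-2.9, 1.1, 5.7]
width: 0.0386
```

```bash
python3 st.py
```

```text
t 54.5 [549.74 -21.16  41.2 ] ty [ 9.998e-01 -2.090e-02 -3.000e-04] tz [-0.014 -0.644 -0.765] F [-2.9  1.1  5.7] M [-0.1   0.3  -0.31] w 0.0386 q [ 0.31  0.41  1.98 -0.73  1.14  0.78]
```

Call:
move_arm(
  rows=[
    [0.5,[0,0,0],[0,0,0]],
    [0.62,[0,0,0],[0,0,0]],
    [0.62,[0,0,0],[0,0,0]],
    [0.62,[0,0.003,0.004],[0,0,0]],
    [0.62,[0,0.013,0.015],[0,0,0]],
    [0.62,[0,0.026,0.031],[0,0,0]],
    [0.62,[0,0.02,0.04],[0,0,0]],
    [0.62,[0,-0.01,0.03],[8,-0.16,0]],
    [0.62,[0,-0.01,0.03],[8,-0.16,0]],
    [0.62,[0,-0.01,0.02],[8,-0.16,0]],
  ],
)

```text
clock: 55.75
ee_pos: [0.5508, 0.0125, 0.2139]
ee_rot: [[0.017, 1.0, -0.001], [0.963, -0.017, -0.271], [-0.271, 0.004, -0.963]]
ft_force: [-0.2, 0.2, -0.2]
width: 0.053
```

Call:
move_arm(
  rows=[
    [0.62,[-0.015,-0.01,0.005],[8,-0.16,0]],
    [0.62,[-0.015,-0.01,0],[8,-0.16,0]],
    [0.62,[0,-0.004,0],[0,0,0]],
    [0.62,[0,0,0],[0,0,0]],
    [0.62,[0,0,0],[0,0,0]],
    [0.62,[0,0,0],[0,0,0]],
    [0.62,[0,0,0],[0,0,0]],
    [0.62,[0,0,0],[0,0,0]],
    [0.62,[0,0,0],[0,0,0]],
    [0.62,[0,0,0],[0,0,0]],
  ],
)

```text
clock: 57.0
ee_pos: [0.5195, -0.0129, 0.215]
ee_rot: [[0.02, 1.0, -0.001], [1.0, -0.02, -0.0], [-0.0, -0.001, -1.0]]
ft_force: [-0.6, 0.8, -0.4]
width: 0.0529
```

```bash
python3 st.py; python3 - <<'E'
from h import *
c,p,d=shot("wrist"); np.savez("w11.npz",p=p,d=d,W=c["world_from_camera"]); plates(c,d); bush(c,p,d)
cv2.imwrite("pics/w11.png",cv2.resize(p[60:260,180:460],(800,572),interpolation=cv2.INTER_CUBIC)[:,:,::-1])
E
```

```text
t 57.0 [519.48 -12.93 214.96] ty [ 0.9998 -0.0197 -0.001 ] tz [-0.001 -0.    -1.   ] F [-0.6  0.8 -0.4] M [0.01 0.05 0.07] w 0.0529 q [-0.07 -0.02  1.95 -0.    1.21 -0.05]
plate 0.0607 cent [477.9  -8. ] [477.9  -8.8] [55.1 40.1] 88.92
plate 0.0607 cent [550.1  -9.2] [550.2 -10.1] [55.1 39.7] 88.93
bush ell [552.79  54.79] [37.3 38.1]
 hole [552.68  54.47] [27.3 26.6] 60.4
```

View pics/w11.png

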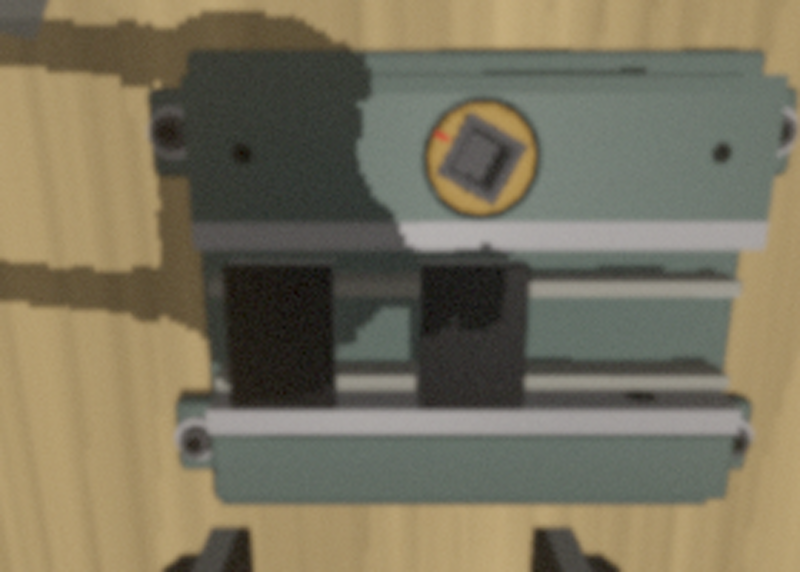

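Both plates lie black face up, flat at z 60.7 mm and square, at crop (280,335) and (472,335). Back to the key.

Call:
move_arm(
  rows=[
    [0.5,[-0.005,0.01,0.015],[0,0,6]],
    [0.5,[-0.01,0.03,0],[0,0,8.2]],
    [0.5,[-0.011,0.033,0],[0,0,8.2]],
    [0.5,[-0.011,0.033,0],[0,0,8.2]],
    [0.5,[-0.011,0.033,0],[0,0,8.2]],
    [0.5,[-0.011,0.033,0],[0,0,8.2]],
    [0.5,[-0.011,0.033,0],[0,0,8.2]],
    [0.5,[-0.011,0.033,0],[0,0,8.2]],
    [0.5,[-0.011,0.033,0],[0,0,8.2]],
    [0.5,[-0.0095,0.025,0],[0,0,8.2]],
  ],
)

```text
clock: 58.3
ee_pos: [0.4175, 0.2843, 0.2301]
ee_rot: [[-0.982, 0.191, 0.0], [0.191, 0.982, -0.001], [-0.0, -0.001, -1.0]]
ft_force: [0.2, -0.6, 0.9]
width: 0.0424
```

Call:
move_arm(
  rows=[
    [0.5,[-0.002,0.006,0],[0,0,0]],
    [0.5,[0,0,0],[0,0,0]],
    [0.5,[0,0,0],[0,0,0]],
    [0.5,[0,0,0],[0,0,0]],
    [0.5,[0,0,0],[0,0,0]],
    [0.5,[0,0,0],[0,0,0]],
    [0.5,[0,0,0],[0,0,0]],
    [0.5,[0,0,0],[0,0,0]],
    [0.5,[0,0,0],[0,0,0]],
    [0.5,[0,0,0],[0,0,0]],
  ],
)

```text
clock: 59.55
ee_pos: [0.416, 0.2891, 0.23]
ee_rot: [[-0.981, 0.196, -0.0], [0.196, 0.981, -0.001], [-0.0, -0.001, -1.0]]
ft_force: [-0.5, -0.1, 0.1]
width: 0.0431
```

```bash
python3 st.py; python3 - <<'E'
from h import *
c,p,d=shot("wrist"); bar(c,d)
E
```

```text
t 59.55 [415.96 289.14 229.99] ty [ 1.963e-01  9.805e-01 -9.000e-04] tz [-0.    -0.001 -1.   ] F [-0.5 -0.1  0.1] M [ 0.04 -0.   -0.01] w 0.0431 q [ 0.56 -0.06  1.96 -0.    1.24 -0.81]
bar 974 z 0.1122 mean [412.55 289.25] ctr [414.02 288.95] ext 79.3 11.2 ang -11.71 [  0   0   0   2  10   2  85 882  10   0]
```

Call:
move_arm(
  rows=[
    [0.5,[0,0,-0.03],[0,0,0]],
    [0.5,[0,0,-0.04],[0,0,0]],
    [0.5,[0,0,-0.04],[0,0,0]],
    [0.5,[0,0,-0.023],[0,0,0]],
    [0.5,[0,0,-0.01],[0,0,0]],
    [0.5,[0,0,0],[0,0,0]],
    [0.3,[0,0,0],[0,0,0]],
    [0,[0,0,0],[0,0,0]],
    [0,[0,0,0],[0,0,0]],
    [0,[0,0,0],[0,0,0]],
  ],
  newtons=60,
)

```text
clock: 60.85
ee_pos: [0.417, 0.2895, 0.0885]
ee_rot: [[-0.981, 0.196, 0.002], [0.196, 0.981, 0.0], [-0.002, 0.0, -1.0]]
ft_force: [-0.1, -2.2, 6.8]
width: 0.0114
```

```bash
python3 st.py
```

```text
t 60.85 [416.99 289.49  88.48] ty [1.963e-01 9.805e-01 4.000e-04] tz [ 0.002  0.    -1.   ] F [-0.1 -2.2  6.8] M [-0.27  0.15 -0.02] w 0.0114 q [ 0.56  0.08  2.1  -0.    0.96 -0.81]
```

Call:
move_arm(
  rows=[
    [0,[0,0,0.006],[0,0,0]],
    [0,[0,0,0.012],[0,0,0]],
    [0,[0,0,0.015],[0,0,0]],
    [0,[0,0,0.03],[0,0,0]],
    [0,[0,0,0.047],[0,0,0]],
    [0,[0.008,-0.015,0],[0,0,-1.2]],
    [0,[0.014,-0.025,0],[0,0,-2]],
    [0,[0.016,-0.028,0],[0,0,-2]],
    [0,[0.017,-0.029,0],[0,0,-2]],
    [0,[0.017,-0.029,0],[0,0,-2]],
  ],
  newtons=80,
)

```text
clock: 62.1
ee_pos: [0.4876, 0.1615, 0.1961]
ee_rot: [[-0.936, 0.352, -0.002], [0.352, 0.936, -0.001], [0.001, -0.002, -1.0]]
ft_force: [0.2, 0.4, -1.4]
width: 0.0106
```

Call:
move_arm(
  rows=[
    [0,[0.017,-0.029,0],[0,0,-2]],
    [0,[0.017,-0.029,0],[0,0,-2]],
    [0,[0.016,-0.027,0],[0,0,-2]],
    [0,[0.012,-0.02,0],[0,0,-2]],
    [0,[0.0044,-0.005,-0.013],[0,0,-1]],
    [0,[0,0,-0.014],[0,0,0]],
    [0,[0,0,0],[0,0,0]],
    [0,[0,0,0],[0,0,0]],
    [0,[0,0,0],[0,0,0]],
    [0,[0,0,0],[0,0,0]],
  ],
)

```text
clock: 63.35
ee_pos: [0.5547, 0.0534, 0.1706]
ee_rot: [[-0.87, 0.492, 0.001], [0.492, 0.87, -0.001], [-0.001, -0.0, -1.0]]
ft_force: [-0.5, 0.0, -2.2]
width: 0.0104
```

```bash
python3 st.py; python3 - <<'E'
from h import *
c,p,d=shot("wrist"); np.savez("w12.npz",p=p,d=d,W=c["world_from_camera"])
cv2.imwrite("pics/w12.png",cv2.resize(p[130:310,220:420],(800,720),interpolation=cv2.INTER_CUBIC)[:600,:,::-1])
E
```

```text
t 63.35 [554.67  53.42 170.57] ty [ 4.923e-01  8.704e-01 -4.000e-04] tz [ 0.001 -0.001 -1.   ] F [-0.5  0.  -2.2] M [0.03 0.03 0.03] w 0.0104 q [ 0.05  0.09  1.92 -0.    1.13 -1.  ]
```

View pics/w12.png

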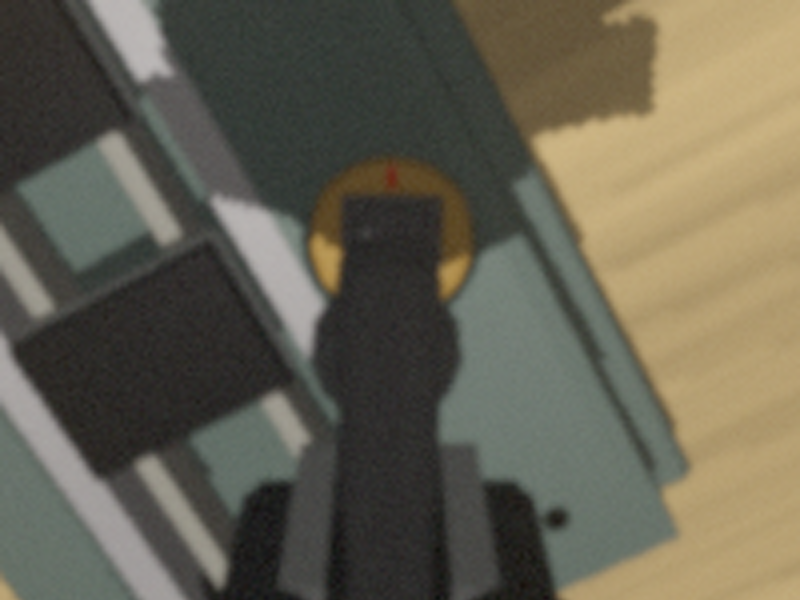

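The socket is square to the key but about 0.7 mm off sideways (hole centre x 392 against collar 388). Shifting and lowering.

Call:
move_arm(
  rows=[
    [0,[0.0003,0.0006,-0.015],[0,0,0]],
    [0,[0,0,-0.015],[0,0,0]],
    [0,[0,0,-0.01],[0,0,0]],
    [0,[0,0,-0.003],[0,0,0]],
    [0,[0,0,-0.003],[0,0,0]],
    [0,[0,0,-0.003],[0,0,0]],
    [0,[0,0,-0.003],[0,0,0]],
    [0,[0,0,0],[0,0,0]],
    [0,[0,0,0],[0,0,0]],
    [0,[0,0,0],[0,0,0]],
  ],
)

```text
clock: 64.65
ee_pos: [0.5549, 0.0538, 0.118]
ee_rot: [[-0.87, 0.493, 0.0], [0.493, 0.87, -0.001], [-0.0, -0.0, -1.0]]
ft_force: [0.6, 0.4, -2.1]
width: 0.0103
```

```bash
python3 st.py
```

```text
t 64.65 [554.87  53.84 118.04] ty [ 4.928e-01  8.701e-01 -5.000e-04] tz [ 0.    -0.001 -1.   ] F [ 0.6  0.4 -2.1] M [ 0.35 -0.19 -0.06] w 0.0103 q [ 0.05  0.14  1.97 -0.    1.03 -1.  ]
```

Call:
move_arm(
  rows=[
    [0,[0,0,-0.003],[0,0,0]],
    [0,[0,0,-0.003],[0,0,0]],
    [0,[0,0,-0.0025],[0,0,0]],
    [0,[0,0,0],[0,0,0]],
    [0,[-0.0001,-0.0005,0],[0,0,-4]],
    [0,[-0.0001,-0.0005,0],[0,0,-4]],
    [0,[-0.0001,-0.0005,0],[0,0,-4]],
    [0,[-0.0001,-0.0005,0],[0,0,-4]],
    [0,[-0.0001,-0.0005,0],[0,0,-4]],
    [0,[-0.0002,-0.0005,0],[0,0,-4]],
  ],
)

```text
clock: 65.9
ee_pos: [0.5542, 0.0514, 0.1096]
ee_rot: [[-0.593, 0.805, -0.0], [0.805, 0.593, 0.0], [0.001, 0.0, -1.0]]
ft_force: [1.1, 4.3, -1.2]
width: 0.0101
```

Call:
move_arm(
  rows=[
    [0,[-0.0002,-0.0005,0],[0,0,-4]],
    [0,[-0.0002,-0.0005,0],[0,0,-4]],
    [0,[-0.0002,-0.0005,0],[0,0,-4]],
    [0,[-0.0002,-0.0005,0],[0,0,-4]],
    [0,[-0.0002,-0.0005,0],[0,0,-4]],
    [0,[-0.0002,-0.0005,0],[0,0,-4]],
    [0,[-0.0002,-0.0005,0],[0,0,-4]],
    [0,[0,0,0],[0,0,0]],
    [0,[0,0,0],[0,0,0]],
    [0,[0,0,0],[0,0,0]],
  ],
)

```text
clock: 67.15
ee_pos: [0.553, 0.0477, 0.1096]
ee_rot: [[-0.148, 0.989, 0.0], [0.989, 0.148, 0.001], [0.001, 0.0, -1.0]]
ft_force: [2.0, 4.9, -2.8]
width: 0.0105
```

```bash
python3 st.py
```

```text
t 67.15 [553.02  47.66 109.57] ty [9.890e-01 1.481e-01 1.000e-04] tz [ 0.     0.001 -1.   ] F [ 2.   4.9 -2.8] M [ 1.06 -0.48  0.1 ] w 0.0105 q [ 0.04  0.15  1.98  0.    1.01 -0.11]
```

Call:
move_arm(
  rows=[
    [0,[-0.0001,-0.0005,-0.0005],[0,0,-3]],
    [0,[-0.0001,-0.0004,-0.0005],[0,0,-3]],
    [0,[-0.0001,-0.0004,0],[0,0,-3]],
    [0,[-0.0001,-0.0003,0],[0,0,-2]],
    [0,[0,0,0],[0,0,0]],
    [0,[0,0,0],[0,0,0]],
    [0,[0,0,0],[0,0,0]],
    [0,[0,0,0],[0,0,0]],
    [0,[0,0,0],[0,0,0]],
    [0,[0,0,0],[0,0,0]],
  ],
)

```text
clock: 68.4
ee_pos: [0.5528, 0.0463, 0.1095]
ee_rot: [[0.043, 0.999, 0.0], [0.999, -0.043, 0.001], [0.001, 0.0, -1.0]]
ft_force: [0.3, 5.2, 2.6]
width: 0.011
```

```bash
python3 st.py
```

```text
t 68.4 [552.78  46.31 109.54] ty [ 9.991e-01 -4.340e-02  3.000e-04] tz [ 0.     0.001 -1.   ] F [0.3 5.2 2.6] M [ 1.19 -0.09  0.12] w 0.011 q [0.04 0.15 1.98 0.   1.01 0.08]
```

Call:
move_arm(
  rows=[
    [0,[0,-0.0003,0],[0,0,-2]],
    [0,[0,0,0],[0,0,0]],
    [0,[0,-0.0002,0],[0,0,-2]],
    [0,[0,0,0],[0,0,0]],
    [0,[0,0,0],[0,0,0]],
    [0,[0,0,0],[0,0,0]],
    [0,[0,0,0],[0,0,0]],
    [0,[0,0,0],[0,0,0]],
    [0,[0,0,0],[0,0,0]],
    [0,[0,0,0],[0,0,0]],
  ],
)

```text
clock: 69.65
ee_pos: [0.5526, 0.0458, 0.1095]
ee_rot: [[0.113, 0.994, 0.0], [0.994, -0.113, 0.001], [0.001, -0.0, -1.0]]
ft_force: [-0.4, 6.2, 3.6]
width: 0.0106
```

```bash
python3 st.py
```

```text
t 69.65 [552.64  45.84 109.52] ty [ 9.936e-01 -1.129e-01 -1.000e-04] tz [ 0.     0.001 -1.   ] F [-0.4  6.2  3.6] M [1.2  0.02 0.11] w 0.0106 q [0.04 0.15 1.98 0.   1.01 0.15]
```

Call:
move_arm(
  rows=[
    [0,[0,-0.0003,0],[0,0,-1.5]],
    [0,[0,0,0],[0,0,0]],
    [0,[0,0,0],[0,0,-1.5]],
    [0,[0,0,0],[0,0,0]],
    [0,[0,0,0],[0,0,0]],
    [0,[0,0,0],[0,0,0]],
    [0,[0,0,0],[0,0,0]],
    [0,[0,0,0],[0,0,0]],
    [0,[0,0,0],[0,0,0]],
    [0,[0,0,0],[0,0,0]],
  ],
)

```text
clock: 70.9
ee_pos: [0.5527, 0.0456, 0.1096]
ee_rot: [[0.164, 0.986, 0.0], [0.986, -0.164, 0.001], [0.001, -0.0, -1.0]]
ft_force: [0.0, 5.2, 3.5]
width: 0.0104
```

```bash
python3 st.py
```

```text
t 70.9 [552.68  45.62 109.55] ty [ 9.864e-01 -1.641e-01 -1.000e-04] tz [ 0.     0.001 -1.   ] F [0.  5.2 3.5] M [1.27 0.01 0.29] w 0.0104 q [0.04 0.15 1.98 0.   1.01 0.2 ]
```

Call:
move_arm(
  rows=[
    [0,[0,0,0],[0,0,-1]],
    [0,[0,0,0],[0,0,0]],
    [0,[0,0,0],[0,0,0]],
    [0,[0,0,0],[0,0,0]],
    [0,[0,0,0],[0,0,0]],
    [0,[0,0,0],[0,0,0]],
    [0,[0,0,0],[0,0,0]],
    [0,[0,0,0],[0,0,0]],
    [0,[0,0,0],[0,0,0]],
    [0,[0,0,0],[0,0,0]],
  ],
)

```text
clock: 72.15
ee_pos: [0.5527, 0.0456, 0.1095]
ee_rot: [[0.181, 0.983, 0.0], [0.983, -0.181, 0.001], [0.001, -0.0, -1.0]]
ft_force: [-0.2, 6.4, 4.0]
width: 0.0104
```

```bash
python3 st.py
```

```text
t 72.15 [552.65  45.63 109.55] ty [ 9.835e-01 -1.810e-01 -2.000e-04] tz [ 0.     0.001 -1.   ] F [-0.2  6.4  4. ] M [ 1.32 -0.03  0.41] w 0.0104 q [0.04 0.15 1.98 0.   1.01 0.22]
```

Call:
move_arm(
  rows=[
    [0,[0,0,0],[0,0,-0.7]],
    [0,[0,0,0],[0,0,0]],
    [0,[0,0,0],[0,0,0]],
    [0,[0,0,0],[0,0,0]],
    [0,[0,0,0],[0,0,0]],
    [0,[0,0,0],[0,0,0]],
    [0,[0,0,0],[0,0,0]],
    [0,[0,0,0],[0,0,0]],
    [0,[0,0,0],[0,0,0]],
    [0,[0,0,0],[0,0,0]],
  ],
)

```text
clock: 73.4
ee_pos: [0.5526, 0.0456, 0.1096]
ee_rot: [[0.193, 0.981, 0.0], [0.981, -0.193, 0.001], [0.001, -0.0, -1.0]]
ft_force: [-0.2, 5.7, 2.4]
width: 0.0104
```

```bash
python3 st.py
```

```text
t 73.4 [552.64  45.57 109.56] ty [ 9.812e-01 -1.928e-01 -2.000e-04] tz [ 0.     0.001 -1.   ] F [-0.2  5.7  2.4] M [1.32 0.   0.53] w 0.0104 q [0.04 0.15 1.98 0.   1.01 0.23]
```

Call:
move_arm(
  rows=[
    [0,[0,0.0005,0],[0,0,2]],
    [0,[0,0.0005,0],[0,0,2]],
    [0,[0,0.0003,0],[0,0,2]],
    [0,[0,0,0],[0,0,0]],
    [0,[0,0,0],[0,0,0]],
    [0,[0,0,0.004],[0,0,0]],
    [0,[0,0,0.008],[0,0,0]],
    [0,[0,0,0.01],[0,0,0]],
    [0,[0,0,0.02],[0,0,0]],
    [0,[0,0,0.03],[0,0,0]],
  ],
)

```text
clock: 74.65
ee_pos: [0.5501, 0.045, 0.1798]
ee_rot: [[0.091, 0.996, -0.006], [0.996, -0.091, -0.002], [-0.003, -0.006, -1.0]]
ft_force: [0.1, -0.0, -2.7]
width: 0.0104
```

```bash
python3 st.py; python3 - <<'E'
from h import *
c,p,d=shot("wrist"); plates(c,d)
E
```

```text
t 74.65 [550.15  44.98 179.8 ] ty [ 0.9959 -0.0907 -0.0058] tz [-0.006 -0.002 -1.   ] F [ 0.1 -0.  -2.7] M [-0.02  0.04 -0.02] w 0.0104 q [ 0.04  0.08  1.92 -0.    1.15  0.13]
plate 0.0607 cent [478.2  -9.3] [478.2 -10. ] [57.  40.6] 88.97
```

Call:
move_arm(
  rows=[
    [0,[-0.005,0.01,0.015],[0,0,6]],
    [0,[-0.012,0.02,0],[0,0,8]],
    [0,[-0.015,0.027,0],[0,0,8]],
    [0,[-0.015,0.027,0],[0,0,8]],
    [0,[-0.015,0.027,0],[0,0,8]],
    [0,[-0.015,0.027,0],[0,0,8]],
    [0,[-0.015,0.027,0],[0,0,8]],
    [0,[-0.015,0.027,0],[0,0,8]],
    [0,[-0.015,0.027,0],[0,0,8]],
    [0,[-0.008,0.015,0],[0,0,8]],
  ],
)

```text
clock: 75.95
ee_pos: [0.421, 0.2801, 0.1949]
ee_rot: [[-0.957, 0.29, -0.001], [0.29, 0.957, -0.003], [0.0, -0.003, -1.0]]
ft_force: [-0.2, 0.2, -2.9]
width: 0.0105
```

Call:
move_arm(
  rows=[
    [0,[-0.005,0.01,0],[0,0,5.9]],
    [0,[0,0,-0.015],[0,0,0]],
    [0,[0,0,-0.013],[0,0,0]],
    [0,[0,0,0],[0,0,0]],
    [0,[0,0,0],[0,0,0]],
    [0,[0,0,0],[0,0,0]],
    [0,[0,0,0],[0,0,0]],
    [0,[0,0,0],[0,0,0]],
    [0,[0,0,0],[0,0,0]],
    [0,[0,0,0],[0,0,0]],
  ],
)

```text
clock: 77.2
ee_pos: [0.4172, 0.2901, 0.1675]
ee_rot: [[-0.981, 0.196, -0.0], [0.196, 0.981, -0.001], [-0.0, -0.001, -1.0]]
ft_force: [0.3, 0.2, -2.5]
width: 0.0106
```

```bash
python3 st.py
```

```text
t 77.2 [417.2  290.14 167.54] ty [ 1.963e-01  9.805e-01 -9.000e-04] tz [-0.    -0.001 -1.   ] F [ 0.3  0.2 -2.5] M [-0.04  0.01 -0.02] w 0.0106 q [ 0.56 -0.    2.02 -0.    1.12 -0.81]
```

Call:
move_arm(
  rows=[
    [0,[-0.0005,-0.0009,-0.015],[0,0,0]],
    [0,[0,0,-0.02],[0,0,0]],
    [0,[0,0,-0.015],[0,0,0]],
    [0,[0,0,-0.008],[0,0,0]],
    [0,[0,0,-0.004],[0,0,0]],
    [0,[0,0,-0.004],[0,0,0]],
    [0,[0,0,-0.0035],[0,0,0]],
    [0,[0,0,0],[0,0,0]],
    [0,[0,0,0],[0,0,0]],
    [0,[0,0,0],[0,0,0]],
  ],
)

```text
clock: 78.45
ee_pos: [0.4169, 0.2893, 0.0983]
ee_rot: [[-0.981, 0.196, 0.0], [0.196, 0.981, -0.001], [-0.0, -0.001, -1.0]]
ft_force: [-0.3, 0.3, -2.4]
width: 0.0105
```

```bash
python3 st.py
```

```text
t 78.45 [416.88 289.29  98.25] ty [ 1.964e-01  9.805e-01 -6.000e-04] tz [ 0.    -0.001 -1.   ] F [-0.3  0.3 -2.4] M [-0.02 -0.01 -0.02] w 0.0105 q [ 0.56  0.07  2.09 -0.    0.98 -0.81]
```

Inserted freely. Lowering to seat, releasing and rising.

Call:
move_arm(
  rows=[
    [0,[0,0,-0.004],[0,0,0]],
    [0,[0,0,-0.004],[0,0,0]],
    [0,[0,0,-0.002],[0,0,0]],
    [0,[0,0,0],[0,0,0]],
    [0.2,[0,0,0],[0,0,0]],
    [0.4,[0,0,0],[0,0,0]],
    [0.4,[0,0,0],[0,0,0]],
    [0.4,[0,0,0.01],[0,0,0]],
    [0.4,[0,0,0.03],[0,0,0]],
    [0.4,[0,0,0.05],[0,0,0]],
  ],
)

```text
clock: 79.7
ee_pos: [0.4153, 0.2883, 0.1776]
ee_rot: [[-0.981, 0.196, -0.004], [0.196, 0.981, -0.003], [0.003, -0.004, -1.0]]
ft_force: [0.6, 0.6, 0.1]
width: 0.034
```

Call:
move_arm(
  rows=[
    [0.4,[0,0,0.05],[0,0,0]],
    [0.5,[0.005,-0.02,0.01],[0,0,-8]],
    [0.5,[0.012,-0.035,0],[0,0,-9]],
    [0.5,[0.014,-0.04,0],[0,0,-9]],
    [0.5,[0.014,-0.04,0],[0,0,-9]],
    [0.5,[0.014,-0.04,0],[0,0,-9]],
    [0.5,[0.014,-0.04,0],[0,0,-9]],
    [0.5,[0.014,-0.035,0],[0,0,-9]],
    [0.5,[0.01,-0.02,0],[0,0,-9]],
    [0.5,[0.005,-0.01,0],[0,0,-8.5]],
  ],
)

```text
clock: 80.95
ee_pos: [0.5193, 0.0078, 0.2388]
ee_rot: [[0.021, 1.0, 0.0], [1.0, -0.021, -0.0], [-0.0, 0.0, -1.0]]
ft_force: [-0.3, 0.0, -0.0]
width: 0.0429
```

Call:
move_arm(
  rows=[
    [0.5,[0,0,0],[0,0,0]],
    [0.5,[0,0,0],[0,0,0]],
    [0.5,[0,0,0],[0,0,0]],
    [0.5,[0,0,0],[0,0,0]],
    [0.5,[0,0,0],[0,0,0]],
    [0.5,[0,0,0],[0,0,0]],
    [0.5,[0,0,0],[0,0,0]],
    [0.5,[0,0,0],[0,0,0]],
    [0.5,[0,0,0],[0,0,0]],
    [0.5,[0,0,0],[0,0,0]],
  ],
)

```text
clock: 82.2
ee_pos: [0.5187, 0.0092, 0.238]
ee_rot: [[0.014, 1.0, -0.001], [1.0, -0.014, -0.0], [-0.0, -0.001, -1.0]]
ft_force: [-0.4, 0.7, 0.6]
width: 0.0426
```

```bash
python3 st.py; python3 - <<'E'
from h import *
c,p,d=shot("wrist"); plates(c,d); bush(c,p,d)
a=cv2.resize(p[40:260,140:460],(480,330),interpolation=cv2.INTER_CUBIC)
c,p2,d2=shot("side"); P=pts(c,d2); Z=P[:,:,2]; rects(P,(Z>.1)&(Z<.12)&(abs(P[:,:,0]-.415)<.06)&(abs(P[:,:,1]-.29)<.06),20)
b=cv2.resize(p2[180:340,240:472],(479,330)); cv2.imwrite("pics/f.png",np.vstack([a[:, :479],b])[:600,:,::-1])
E
```

```text
t 82.2 [518.71   9.17 237.99] ty [ 9.999e-01 -1.440e-02 -9.000e-04] tz [-0.001 -0.    -1.   ] F [-0.4  0.7  0.6] M [-0.01  0.03 -0.06] w 0.0426 q [-0.03 -0.04  1.92 -0.    1.25 -0.02]
plate 0.0607 cent [477.9  -9.6] [477.9 -10.2] [55.4 40.1] 88.9
plate 0.0607 cent [550.  -10.3] [550.2 -11.2] [55.2 39.8] 89.23
bush ell [552.6   48.62] [36.6 38.1]
 hole [552.9   48.29] [26.6 26.4] 89.2
[307 266  37  16 280] z 0.1082 mean [415.  293.7 108.2] [415.7 291.3] [14.7 79.1] 77.5
```

View pics/f.png

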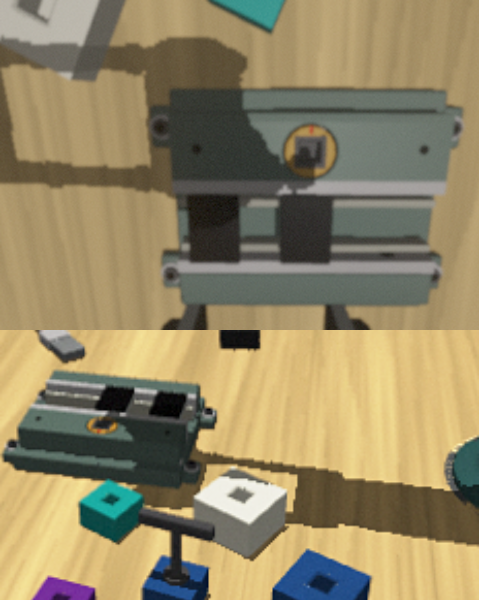

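```bash
python3 -c "
from plant import hand_in
print(hand_in())"
```

```text
the job is handed in; nothing more can be done
None
```

The job is handed in, at about 82 s on the robot's clock. I loosened the vise with the key and parked the key in its block. The two plates present (about 478 mm and 550 mm ahead of the base) were turned over via a stand on the bench and laid back black face up. I then tightened the vise to about 0.53 N m and put the key back in its block. `hand_in` gave no verdict.

What the last checks showed:
- **Plates:** both lie black face up with their tops at 60.7 mm, square to the jaws within about 0.5°. The camera cannot show how hard the jaw presses on them.
- **Vise:** the screw's bush is back at its clamped position (552.6, 48.6 mm) with the socket at about 0°.
- **Key:** it stands upright in the small blue block with its top at about 112 mm, which fits a fully seated collar. I did not measure the collar's gap to the mouth directly.
- **Other things:** I touched none of the bystanders. The final picture shows only some of them, so I did not re-measure their positions.

What disagreed:
- **Camera offset:** the wrist camera read about 1 mm off from the tool; I corrected for it.
- **Plate contact heights:** each plate touched down 1.5 to 2 mm higher than I had worked out.
- **Screw friction:** turning the screw took 0.11 to 0.15 N m, below the 0.2 N m stated.

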